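# Thread the large dipper onto its ring stand and close the keeper

### The job

Put the large measuring dipper away with the two smaller ones: thread its hanging eye over the open tip of the stand's curved rail and follow the curve round, feeling your way gently (the thin rail sags a little and must not be forced), until it hangs about half-way back along the empty left side. Then swing the keeper shut so that the ring is closed and nothing can slip off, and leave the other things on the worktop where they are.

Things in the scene. Friction and masses are not known exactly. Their poses are not given: they have to be found in the camera images.
- dipper: large steel measuring dipper, loose, 0.09 kg, 187 mm high, standing on its cup. Origin: centre of the cup's flat underside; z up its axis. Cup 56 mm wide, 36 mm high; a thin stem (6 mm) rises from the rim on the +x side and bends in to the axis; at 127.5 mm a steel hanging ring (the eye); above it a dark wooden grip, 22 mm (x) by 12 mm (y), from 141 to 187 mm high.
- dipper_eye (a point): centre of the dipper's eye, on its axis 127.5 mm above the underside. The hole runs along the dipper's y and is 11 mm wide; the ring is round bar 7 mm thick, 25 mm outside.
- dipper_grip (a point): middle of the dipper's wooden grip, 37 mm above the eye; grasp it from above across its 12 mm (the dipper's y), fingertips at least 12 mm above the eye's centre so that they pass over the rail.
- stand: ring stand, fixed to the worktop: round dark wooden foot (170 mm wide, 18 mm high), slim post 65 mm out on its +x side, on the post an open ring of steel wire, nearly level (the rail). Origin: centre of the foot's underside; x from the ring's gap to the post, y to the left seen from the gap. Two small dippers hang on the -y half, 105 and 150 degrees from the gap, grips 58 mm above the wire; +y half empty.
- rail_center (a point): nominal centre of the rail, above the foot's centre, z = 175 mm. The rail is stiff 8 mm wire bent to a circle of 65 mm radius (to the wire's centre). From use it sits off by up to 3 mm along x and y, and sags from the post towards the gap (by up to 0.065 rad), differently each time. Only the foot is measured; the wire's true place must be felt. A hung eye's centre lies 1.5 mm below the wire's centre.
- rail_tip (a point): nominal place of the rail's free tip (round end), left (+y) of the gap, 28 degrees from the gap's middle (the -x direction); the real tip lies up to 4 mm farther in or out and, because the ring sags, up to 9 mm lower (half-way round, up to 5 mm lower). The eye goes on here, its hole along the circle's tangent; the wire runs on round the circle to the post.
- keeper (a joint): hinge angle (rad) of the keeper, a curved wire arm in the ring's plane. 0 = shut, arm fills the gap and meets the tip; it grows to 2.1 as the arm swings outward (to -x). It stays where left (about 0.6 N at the pin moves it) and stops at 0. Upright thumb pin 36 mm from the hinge, 7 mm thick, 12 mm ball on top, 33 mm above the wire; when shut it is on the circle, 4 degrees left of the gap's middle.
- keeper_hinge (a point): nominal place of the keeper's vertical hinge axis, on the right-hand (-y) end of the rail, 28 degrees from the gap's middle, z = 175 mm; off by as much as the tip; the keeper sags with the ring.
- salt_shaker: salt shaker, 44 mm wide, 90 mm high; origin: centre of its underside. A bystander.
- spice_jar: spice jar with a brown cap, 42 mm wide, 106 mm high; origin: centre of its underside. A bystander.
- lemon: lemon, 78 mm long; origin near its underside. A bystander.
Not all that is in view belongs to the job. Leave any red look-alike of the dipper alone.

How it is judged:
By the outcome, as a careful person would: the job done as asked, in the order asked, and still so for the second after the job is handed in, with the robot touching nothing.
It also fails if it takes over 70 s, if anything falls off the work surface, if the arm or the gripper's body presses on something with over 40 N, if the wrist force passes 120 N, or if a joint passes its speed limit or range.

### The arm

A 6-joint arm with a two-finger parallel gripper is mounted at the origin on a cart in front of the work surface, level with it; the furniture and walls round the work are solid. World frame = base frame: x ahead of the robot, y to its left, z up, the work surface at z = 0. Lengths are in m, angles in rad, forces in N, time in s.
With the tool pointing down it reaches from about 0.35 to 0.975 m from the base axis. Payload 4.9 kg.
Tool frame: the origin (TCP) lies midway between the tips of the shut fingers; the grasp point (between the pads) lies 19 mm behind it; z points along the fingers, y is the direction in which the jaws open and shut (so a half turn about z gives the same grasp; the last joint's range is limited). The gripper opens to 85 mm and grips with 20 to 120 N. Pads are 22 mm wide; open, the fingers measure 114 mm over their backs; the gripper's body (76 mm by 85 mm) begins 54 mm behind the grasp point. The pads swing forward as they close: fully open they stand 13 mm farther back than shut.
Start: joints at [1.155, 0.053, 1.613, -0, 1.476, -0.119], TCP at [0.183, 0.598, 0.231] pointing down, gripper open.
Joint ranges: [-3.01, 3.01], [-1.01, 2.22], [0.06, 2.58], [-1.02, 4.17], [0.09, 2.62], [-3.14, 3.14]. Speed limits (rad/s): [2.57, 2.57, 3.14, 3.14, 3.14, 3.14].

### API

Orientations are given as a rotation vector (axis times angle).
In Python, from station import ctrl gives the robot as it stands.
- The arm moves only by the tool jog_arm, never from a script. Its argument "steps" is a list of rows, each an object of numbers: "dx", "dy", "dz": the shift along the world's x, y, z in units of 60 mm (1.0 is 60 mm); "twist": the turn about the world's z in units of 10 degrees (1.0 is 10 degrees). A call has 1 to 5 rows; each row is the pose to reach, as a shift and turn from the pose measured when the call began; what a row does not reach only later rows make up. A row lasts 1/8 s, in which the tool goes at most 62.5 mm and 10.7 degrees, less where a joint would pass 70% of its speed; a pose out of reach is approached as far as the arm can. A call with a gripper value outside its range is refused whole. "gripper" is the closure in counts, from 0 (fully open) to 255 (shut), set as the call begins (left out, the last holds). The fingers move at their own pace and stop on an object; "newtons" is the grip in N (left out, the last holds). Time passes only in rows, so rows that repeat a pose let the fingers close. It gives the time, the measured TCP pose, the force and the opening at its end, in the units of the state.
- ctrl.get_obs(): the state, without advancing time (a new reading comes with each control period).
- ctrl.get_image(name): name is "side" or "top" or "wrist"; returns a dict with "frame" (400x640x3 uint8, red, green, blue), "range_z" (400x640 float32, m along the optical axis (not along the pixel's ray), 0 where there is no reading), "fx", "fy", "cx", "cy" (pixels), "D" ([k1, k2, p1, p2, k3] as OpenCV has them; the pictures are not rectified), "extrinsics" (4x4, takes a point from camera to world coordinates). Camera axes: x right, y down, z forward; pixel columns grow to the right and rows downward; lengths in m; the calibration is good to about 2 mm. A picture is of the moment at which its call begins.
- ctrl.finish_job(): hands the job in, once; it reports no verdict.
The state is a dict: "t": time; "q": joint angles; "dq": joint speeds; "effort": joint torques, N m; "tool_pos": TCP position; "tool_rot": TCP orientation; "contact_force": force on the tool from outside, world axes, zero at the start; "wrist_torque": the same for the moment, N m; "opening": finger opening in m.
Only numpy, scipy, OpenCV 4.12 (cv2) and the standard library are available. Lean on these libraries where they do the work, as an engineer would, in place of code of your own. Each camera call takes 0.05 s, during which the arm holds its last target.

## Working session

There is one attempt and no reset: what is moved stays moved. The work goes in short steps, Python scripts to look and compute and a tool call to move; the robot and the scene stay as the last step left them, time stands still between calls to the robot, and variables do not carry over. Pictures are saved under pics/ and viewed, and the job is handed in when it is done.

Besides the shell and the picture viewer there is one more tool, called after "Call:" in YAML: its name, and indented under it one key for each argument. jog_arm: Moves the arm, as the interface text tells. Its arguments: {"type":"object","properties":{"steps":{"type":"array"},"gripper":{"type":"number"},"newtons":{"type":"number"}},"required":["steps"]}

```bash
ls; mkdir -p pics
cat > h.py <<'E'
import numpy as np, cv2
from station import ctrl
def grab(n,save=None):
    im=ctrl.get_image(n)
    if save: cv2.imwrite('pics/'+save,cv2.cvtColor(im['frame'],cv2.COLOR_RGB2BGR))
    return im
def K(im): return np.array([[im['fx'],0,im['cx']],[0,im['fy'],im['cy']],[0,0,1.]])
def ray(im,u,v):
    p=cv2.undistortPoints(np.array([[[u,v]]],float),K(im),np.array(im['D'],float))[0,0]
    E=im['extrinsics']; return E[:3,3],E[:3,:3]@np.array([p[0],p[1],1.])
def onz(im,u,v,z):
    o,d=ray(im,u,v); return o+d*(z-o[2])/d[2]
def dep(im,u,v):
    o,d=ray(im,u,v); return o+d*im['range_z'][int(v),int(u)]
def proj(im,P):
    E=np.linalg.inv(im['extrinsics']); P=np.atleast_2d(P).astype(float)
    return cv2.projectPoints(P,cv2.Rodrigues(E[:3,:3])[0],E[:3,3],K(im),np.array(im['D'],float))[0][:,0]
def cloud(im):
    h,w=im['range_z'].shape
    uu,vv=np.meshgrid(np.arange(w),np.arange(h))
    p=cv2.undistortPoints(np.stack([uu,vv],-1).reshape(-1,1,2).astype(float),K(im),np.array(im['D'],float))[:,0]
    z=im['range_z'].reshape(-1,1); c=np.hstack([p*z,z]); E=im['extrinsics']
    return (c@E[:3,:3].T+E[:3,3]).reshape(h,w,3)
E
python3 - <<'E'
from h import *
for n in ['side','top','wrist']:
    im=grab(n,n+'0.png'); print(n,im['fx'],im['cx'],im['cy'],im['extrinsics'].round(3).tolist())
print(ctrl.get_obs())
E
```

```text
pics
side 465.57209423980373 320.01952192259625 202.8992360335922 [[-0.788, 0.254, -0.561, 1.158], [0.616, 0.356, -0.703, 0.83], [0.021, -0.899, -0.437, 0.557], [0.0, 0.0, 0.0, 1.0]]
top 386.56998301752833 310.1461496787169 197.5631251232067 [[0.004, -1.0, 0.03, 0.536], [-1.0, -0.003, 0.016, 0.111], [-0.016, -0.03, -0.999, 0.973], [0.0, 0.0, 0.0, 1.0]]
wrist 342.6525517498716 320.6635161140686 191.9937087534661 [[0.292, 0.92, 0.26, 0.116], [0.956, -0.281, -0.082, 0.617], [-0.002, 0.272, -0.962, 0.373], [0.0, 0.0, 0.0, 1.0]]
{'t': 0.15, 'q': array([ 1.15500270e+00,  5.32223829e-02,  1.61399961e+00, -7.14435640e-06,
        1.47600864e+00, -1.19016248e-01]), 'dq': array([-0.00216253, -0.00206059, -0.0038951 ,  0.00183038, -0.00122392,
        0.00042338]), 'effort': array([ 8.67388644e-05, -3.94243634e+01, -3.70721376e+01, -1.58809194e-04,
        4.77519512e-03,  4.95051108e-05]), 'tool_pos': array([0.18258368, 0.59721527, 0.23032224]), 'tool_rot': array([-4.64403711e-01, -3.10664631e+00,  2.48410884e-03]), 'contact_force': array([-0.17343561, -0.0141096 ,  0.15994482]), 'wrist_torque': array([ 0.02557042, -0.00525242,  0.00504135]), 'opening': 0.0852324214393593}
```

View pics/side0.png

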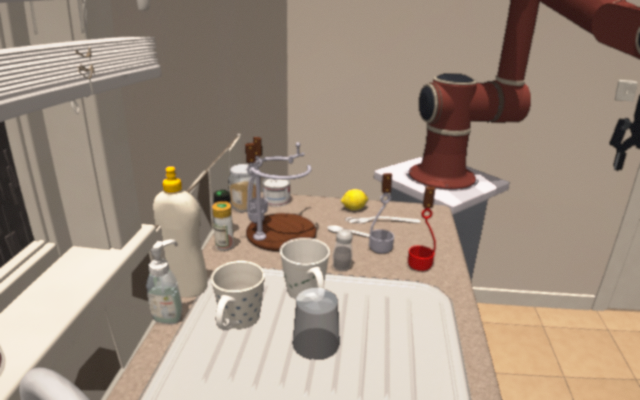

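View pics/top0.png

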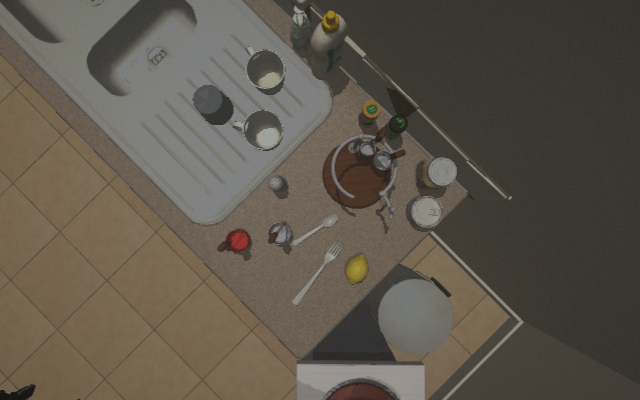

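View pics/wrist0.png

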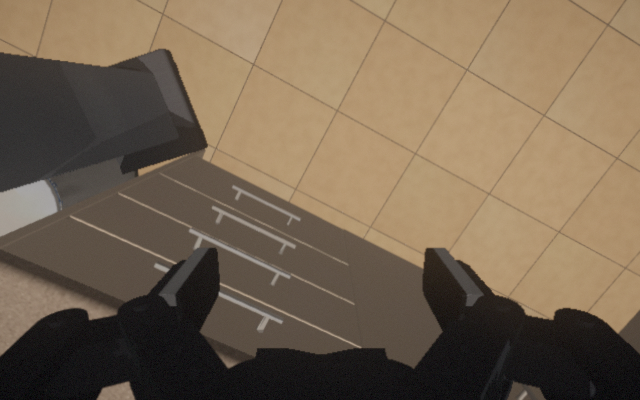

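Run:
```python
import cv2,numpy as np
a=cv2.imread('pics/top0.png')[90:270,210:450]; b=cv2.imread('pics/side0.png')[125:280,190:450]
cv2.imwrite('pics/top0c.png',cv2.resize(a,None,fx=3.3,fy=3.3,interpolation=cv2.INTER_CUBIC))
cv2.imwrite('pics/side0c.png',cv2.resize(b,None,fx=3,fy=3,interpolation=cv2.INTER_CUBIC))
from h import *
im=grab('top'); C=cloud(im); f=im['frame'].astype(int)
hsv=cv2.cvtColor(im['frame'],cv2.COLOR_RGB2HSV)
# high points in stand area
m=(C[...,2]>.15)&(C[...,2]<.2); m[:, :300]=0; m[:,450:]=0; m[:120]=0;m[230:]=0
v,u=np.nonzero(m)
for a,b in list(zip(u,v))[::12]: print(a,b,C[b,a].round(4),f[b,a])
# foot: brown
m=(np.abs(C[...,2]-.018)<.006)&(hsv[...,0]<12)&(hsv[...,1]>100)
m[:, :310]=0;m[:,420:]=0;m[:120]=0;m[220:]=0
P=C[m]; print(len(P),P.mean(0),P.min(0),P.max(0))
(x,y),r=cv2.minEnclosingCircle(P[:,:2].astype(np.float32)); print(x,y,r)
```

```text
425 120 [ 0.7256 -0.1194  0.1534] [62 58 53]
437 120 [ 0.7213 -0.139   0.1717] [60 57 49]
429 121 [ 0.722  -0.126   0.1596] [128 121 109]
441 121 [ 0.7172 -0.1444  0.1807] [62 57 52]
433 122 [ 0.7209 -0.1358  0.1551] [80 70 58]
445 122 [ 0.7125 -0.1487  0.1921] [61 57 51]
437 123 [ 0.7177 -0.1426  0.1601] [61 58 51]
429 124 [ 0.7174 -0.1283  0.1519] [64 60 56]
441 124 [ 0.7134 -0.1478  0.1698] [60 56 51]
435 125 [ 0.7143 -0.1396  0.1564] [96 90 79]
448 125 [ 0.7067 -0.1551  0.191 ] [60 57 51]
441 126 [ 0.7113 -0.1509  0.1601] [62 60 53]
435 127 [ 0.7092 -0.1384  0.16  ] [128 121 109]
447 127 [ 0.7046 -0.1562  0.1818] [61 56 50]
442 128 [ 0.7074 -0.1535  0.1585] [60 54 48]
438 129 [ 0.705  -0.1446  0.1602] [120 114 102]
436 130 [ 0.7037 -0.1417  0.1562] [70 66 61]
448 130 [ 0.7002 -0.161   0.1733] [63 59 55]
446 131 [ 0.7007 -0.1613  0.1602] [63 60 53]
445 132 [ 0.6995 -0.1606  0.1558] [69 64 56]
442 133 [ 0.6973 -0.1543  0.156 ] [120 115 102]
363 134 [0.6906 0.015  0.1793] [96 91 88]
447 134 [ 0.6961 -0.1662  0.1517] [68 62 53]
365 135 [0.6884 0.0109 0.1799] [123 119 119]
442 135 [ 0
[... 2562 characters left out ...]
78 ] [119 116 116]
380 195 [ 0.5652 -0.0203  0.1757] [87 85 84]
353 196 [0.563  0.0349 0.1739] [121 117 117]
383 197 [ 0.5613 -0.0275  0.1698] [94 90 89]
386 199 [ 0.5571 -0.0334  0.1712] [121 118 117]
386 202 [ 0.5509 -0.0337  0.1695] [93 88 86]
390 204 [ 0.5468 -0.0416  0.1712] [105 100  99]
389 207 [ 0.5406 -0.0397  0.1705] [79 76 77]
395 208 [ 0.5385 -0.0468  0.1962] [105  99  94]
393 210 [ 0.5345 -0.0424  0.1983] [112 108 108]
392 212 [ 0.5303 -0.0461  0.1691] [78 74 69]
392 215 [ 0.5241 -0.0459  0.1704] [105 100  97]
1667 [0.60930936 0.01930731 0.01729802] [ 0.54124105 -0.06314085  0.01209908] [0.7055256  0.09422523 0.02365952]
0.6235009431838989 0.01228396501392126 0.08291050046682358
```

```bash
ls pics
```

```text
side0.png
side0c.png
top0.png
top0c.png
wrist0.png
```

View pics/top0c.png

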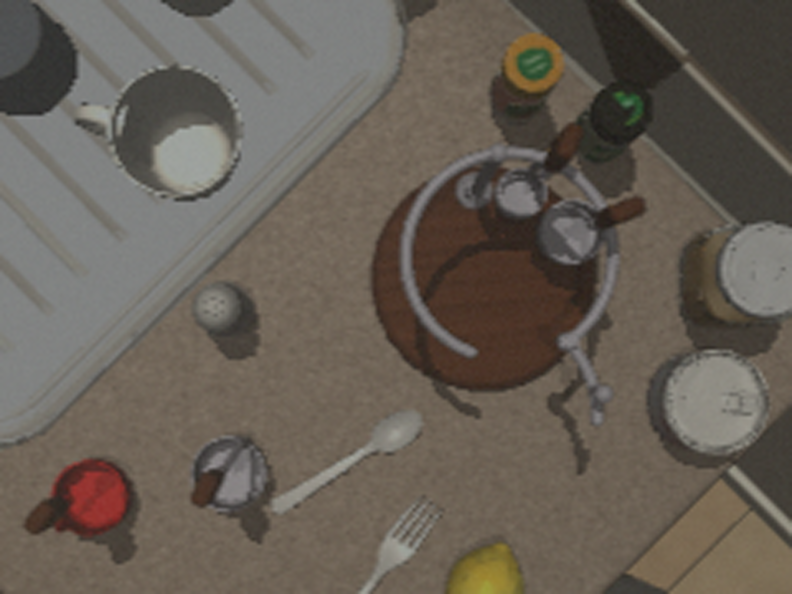

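View pics/side0c.png

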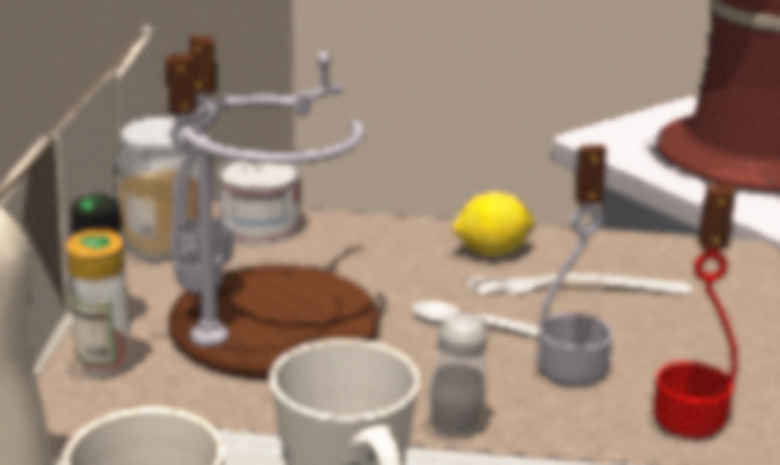

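Run:
```python
from h import *
from scipy.optimize import least_squares
im=grab('top'); C=cloud(im); f=im['frame']
hsv=cv2.cvtColor(f,cv2.COLOR_RGB2HSV)
# dipper region (280,234)
sub=np.zeros(C.shape[:2],bool); sub[215:256,262:300]=1
m=sub&(C[...,2]>.012)&(C[...,2]<.045); P=C[m]; print('cup',len(P),cv2.minEnclosingCircle(P[:,:2].astype(np.float32)))
rim=P[P[:,2]>.03]; print('rim',len(rim),cv2.minEnclosingCircle(rim[:,:2].astype(np.float32)))
m=sub&(C[...,2]>.05)
for b,a in zip(*np.nonzero(m)): print(a,b,C[b,a].round(3),f[b,a])
# rail circle
c0=np.array([.6235,.0123])
r=np.hypot(C[...,0]-c0[0],C[...,1]-c0[1])
m=(C[...,2]>.163)&(C[...,2]<.185)&(r>.055)&(r<.078)
P=C[m]; print('rail',len(P))
A=np.c_[P[:,:2]-c0,np.ones(len(P))]
s=least_squares(lambda q:A@q-P[:,2],[0,0,.175],loss='soft_l1',f_scale=.002).x; print('plane',s,'top surface')
R=least_squares(lambda q:np.hypot(P[:,0]-q[0],P[:,1]-q[1])-q[2],[*c0,.065],loss='soft_l1',f_scale=.003).x; print('circle',R)
for n,(u,v) in dict(tip=(353.3,196.7),hinge=(382.7,193.3),post=(361.5,135.5)).items(): print(n,onz(im,u,v,.172))
```

```text
cup 89 ((0.4773610234260559, 0.19978855550289154), 0.02877732925117016)
rim 59 ((0.4771927297115326, 0.20036736130714417), 0.028410768136382103)
267 221 [0.536 0.111 0.973] [108  96  83]
282 222 [0.536 0.111 0.973] [78 73 67]
283 223 [0.502 0.189 0.057] [67 65 63]
284 223 [0.502 0.187 0.052] [66 61 60]
282 224 [0.5   0.191 0.066] [85 83 82]
283 224 [0.5   0.189 0.064] [72 70 67]
284 224 [0.5   0.187 0.053] [60 58 55]
281 225 [0.498 0.193 0.071] [84 81 80]
282 225 [0.498 0.191 0.069] [79 77 76]
283 225 [0.498 0.189 0.065] [69 65 64]
281 226 [0.496 0.192 0.078] [86 83 82]
282 226 [0.496 0.19  0.075] [77 75 73]
280 227 [0.494 0.194 0.085] [88 84 83]
281 227 [0.494 0.192 0.082] [78 75 73]
282 227 [0.494 0.19  0.075] [91 87 87]
279 228 [0.492 0.196 0.087] [93 91 89]
280 228 [0.492 0.193 0.088] [79 77 74]
281 228 [0.492 0.191 0.085] [78 78 75]
279 229 [0.49  0.195 0.094] [85 82 81]
280 229 [0.49  0.193 0.091] [81 78 78]
278 230 [0.488 0.197 0.097] [89 86 86]
279 230 [0.488 0.195 0.095] [85 83 80]
280 230 [0.488 0.193 0.094] [92 89 88]
276 231 [0.488 0.198 0.131] [102  98  97]
277 231 [0.48
[... 3083 characters left out ...]
1 [0.469 0.198 0.167] [57 54 50]
269 242 [0.468 0.207 0.185] [68 51 42]
270 242 [0.469 0.204 0.187] [70 49 38]
271 242 [0.469 0.202 0.187] [70 52 41]
272 242 [0.469 0.2   0.187] [64 52 42]
273 242 [0.468 0.199 0.184] [57 52 47]
295 242 [0.536 0.111 0.973] [143 141 131]
271 243 [0.466 0.203 0.184] [71 59 50]
272 243 [0.466 0.201 0.182] [90 81 72]
262 246 [0.536 0.111 0.973] [113 102  90]
283 251 [0.536 0.111 0.973] [111 100  87]
298 251 [0.536 0.111 0.973] [116 105  93]
rail 660
plane [0.05543089 0.00047764 0.17462034] top surface
circle [0.62229826 0.01207357 0.06468772]
tip [0.56161728 0.0341431  0.172     ]
hinge [ 0.56884991 -0.0265151   0.172     ]
post [0.68891064 0.01720885 0.172     ]
```

Call:
jog_arm:
  steps:
    - {"dx":0.6,"dy":-0.8,"dz":0.5}
    - {"dx":1.2,"dy":-1.6,"dz":0.7}
    - {"dx":1.8,"dy":-2.4,"dz":0.7}
    - {"dx":2.4,"dy":-3.2,"dz":0.7}
    - {"dx":3.0,"dy":-4.0,"dz":0.7}
  gripper: 100
  newtons: 40

```text
validation failed for argument at $.st...
```

Call:
jog_arm:
  steps:
    - {"dx":0.6,"dy":-0.8,"dz":0.5,"twist":0}
    - {"dx":1.2,"dy":-1.6,"dz":0.7,"twist":0}
    - {"dx":1.8,"dy":-2.4,"dz":0.7,"twist":0}
    - {"dx":2.4,"dy":-3.2,"dz":0.7,"twist":0}
    - {"dx":3.0,"dy":-4.0,"dz":0.7,"twist":0}
  gripper: 100
  newtons: 40

```text
t: 0.88
tool_pos: [0.3635, 0.3557, 0.2728]
tool_rot: [0.464, 3.107, -0.001]
contact_force: [-0.0, -0.0, -0.3]
opening: 0.0517
```

Call:
jog_arm:
  steps:
    - {"dx":0.6,"dy":-0.8,"dz":0,"twist":-0.3}
    - {"dx":1.2,"dy":-1.6,"dz":0,"twist":-0.7}
    - {"dx":1.9,"dy":-2.6,"dz":0,"twist":-0.7}
    - {"dx":1.9,"dy":-2.6,"dz":0,"twist":-0.7}

```text
t: 1.38
tool_pos: [0.4789, 0.1969, 0.2727]
tool_rot: [0.661, 3.071, -0.002]
contact_force: [-0.3, 1.0, -1.1]
opening: 0.0522
```

Run:
```python
from h import *
im=grab('wrist','w1.png'); print(ctrl.get_obs()['tool_pos'],ctrl.get_obs()['tool_rot'])
C=cloud(im); m=(C[...,2]>.178)&(C[...,2]<.192)&(np.hypot(C[...,0]-.477,C[...,1]-.2)<.025)
P=C[m][:,:2].astype(np.float32); print(len(P)); r=cv2.minAreaRect(P*1000); print(r); print(cv2.PCACompute(P*1000,None))
t=grab('top');C=cloud(t);m=(C[...,2]>.178)&(C[...,2]<.192)&(np.hypot(C[...,0]-.477,C[...,1]-.2)<.025);P=C[m][:,:2].astype(np.float32)
print(len(P));
```

```text
[0.47868844 0.19745691 0.2726088 ] [ 6.58888460e-01  3.07146888e+00 -1.73762985e-03]
508
((473.8558654785156, 201.32203674316406), (12.03463077545166, 20.878925323486328), 65.59249114990234)
(array([[473.13022, 201.49512]], dtype=float32), array([[ 0.8927194, -0.450613 ],
       [ 0.450613 ,  0.8927194]], dtype=float32))
0
```

View pics/w1.png

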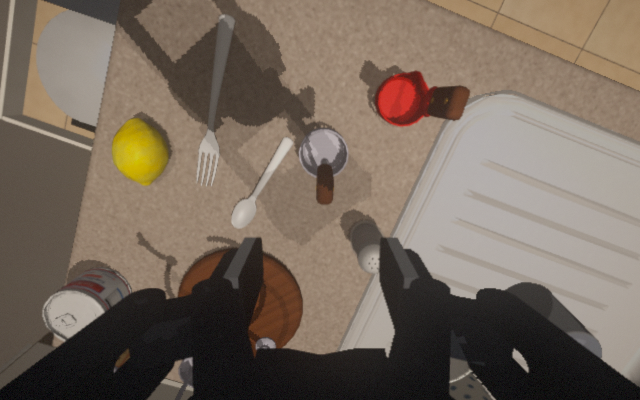

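Call:
jog_arm:
  steps:
    - {"dx":-0.05,"dy":0.06,"dz":-0.7,"twist":0}
    - {"dx":-0.05,"dy":0.06,"dz":-1.4,"twist":0}
    - {"dx":-0.05,"dy":0.06,"dz":-2.0,"twist":0}
    - {"dx":-0.05,"dy":0.06,"dz":-2.1,"twist":0}
    - {"dx":-0.05,"dy":0.06,"dz":-2.1,"twist":0}

```text
t: 2.1
tool_pos: [0.4747, 0.2036, 0.1474]
tool_rot: [0.654, 3.073, 0.0]
contact_force: [0.8, 0.1, 0.4]
opening: 0.0521
```

Run:
```python
from h import *
im=grab('wrist','w2.png'); im=grab('side','s2.png'); o=ctrl.get_obs(); print(o['tool_pos'],o['contact_force'])
```

```text
[0.47586186 0.2034412  0.14891589] [ 0.89657809  0.28728596 -0.0025719 ]
```

View pics/w2.png

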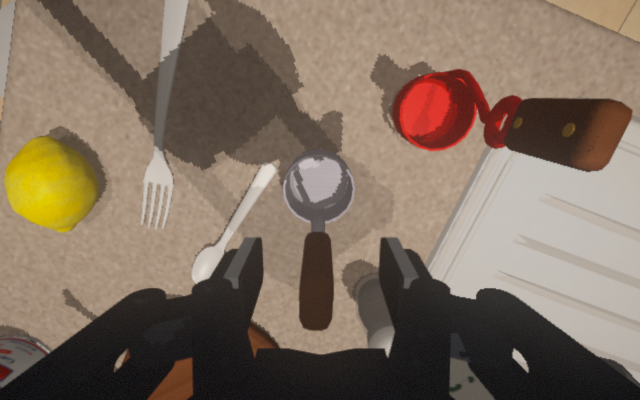

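Call:
jog_arm:
  steps:
    - {"dx":0,"dy":0,"dz":0,"twist":0}
    - {"dx":0,"dy":0,"dz":0,"twist":0}
    - {"dx":0,"dy":0,"dz":0,"twist":0}
    - {"dx":0,"dy":0,"dz":0,"twist":0}
  gripper: 255
  newtons: 50

```text
t: 2.7
tool_pos: [0.4768, 0.2033, 0.1501]
tool_rot: [0.654, 3.068, 0.003]
contact_force: [0.2, -2.3, 5.9]
opening: 0.0114
```

Call:
jog_arm:
  steps:
    - {"dx":0,"dy":0,"dz":0.2,"twist":0}
    - {"dx":0,"dy":0,"dz":0.6,"twist":0}
    - {"dx":0,"dy":0,"dz":1.0,"twist":0}
    - {"dx":0,"dy":0,"dz":1.0,"twist":0}

```text
t: 3.2
tool_pos: [0.4778, 0.2038, 0.2124]
tool_rot: [0.654, 3.064, 0.006]
contact_force: [0.3, 0.3, -0.7]
opening: 0.011
```

Run:
```python
from h import *
im=grab('wrist','w3.png'); im=grab('side','s3.png'); o=ctrl.get_obs(); print(o['tool_pos'],o['tool_rot'],o['contact_force'])
a=cv2.imread('pics/s3.png')[120:280,190:450]
cv2.imwrite('pics/s3c.png',cv2.resize(a,None,fx=3,fy=3,interpolation=cv2.INTER_CUBIC))
```

```text
[0.4763034  0.20329594 0.20931171] [6.54527331e-01 3.06866532e+00 2.24220877e-03] [-0.56257658 -0.26881116 -1.03701537]
```

View pics/w3.png

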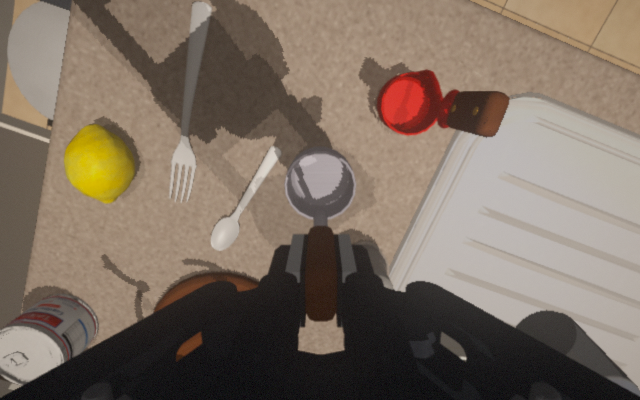

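View pics/s3c.png

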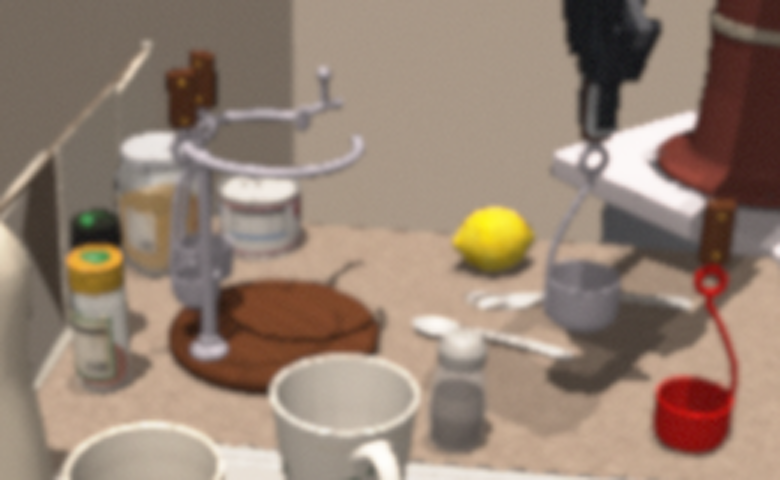

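Call:
jog_arm:
  steps:
    - {"dx":0.2,"dy":-0.7,"dz":0.3,"twist":0.1}
    - {"dx":0.4,"dy":-1.5,"dz":0.3,"twist":0.3}
    - {"dx":0.6,"dy":-2.4,"dz":0.3,"twist":0.4}
    - {"dx":0.9,"dy":-3.2,"dz":0.0,"twist":0.4}
    - {"dx":1.1,"dy":-3.4,"dz":-0.3,"twist":0.4}

```text
t: 3.92
tool_pos: [0.5419, -0.0032, 0.1891]
tool_rot: [0.553, 3.091, 0.002]
contact_force: [-0.3, 0.3, -1.3]
opening: 0.0114
```

Call:
jog_arm:
  steps:
    - {"dx":0,"dy":0,"dz":0,"twist":0}

```text
t: 4.05
tool_pos: [0.5402, -0.0039, 0.1855]
tool_rot: [-0.555, -3.087, -0.002]
contact_force: [-0.7, 0.8, -1.4]
opening: 0.0116
```

```bash
cat > look.py <<'E'
import sys; from h import *
n=sys.argv[1]
for c in ['side','top','wrist']: grab(c,f'{c}{n}.png')
o=ctrl.get_obs(); a=o['tool_rot']; ph=np.degrees(np.arctan2(a[1],a[0]))
print(o['t'],o['tool_pos'].round(4),'yaw',2*ph-90,o['contact_force'].round(2),o['wrist_torque'].round(2),o['opening'])
a=cv2.imread(f'pics/side{n}.png')[130:220,220:350]; b=cv2.imread(f'pics/top{n}.png')[120:230,310:420]
cv2.imwrite(f'pics/side{n}c.png',cv2.resize(a,None,fx=6,fy=6,interpolation=cv2.INTER_CUBIC))
cv2.imwrite(f'pics/top{n}c.png',cv2.resize(b,None,fx=5,fy=5,interpolation=cv2.INTER_CUBIC))
E
python3 look.py 4
```

```text
4.2 [ 0.5414 -0.0026  0.1887] yaw 69.7449193303789 [-0.68  0.03  0.21] [-0.01  0.04 -0.03] 0.011491405957606199
```

View pics/side4c.png

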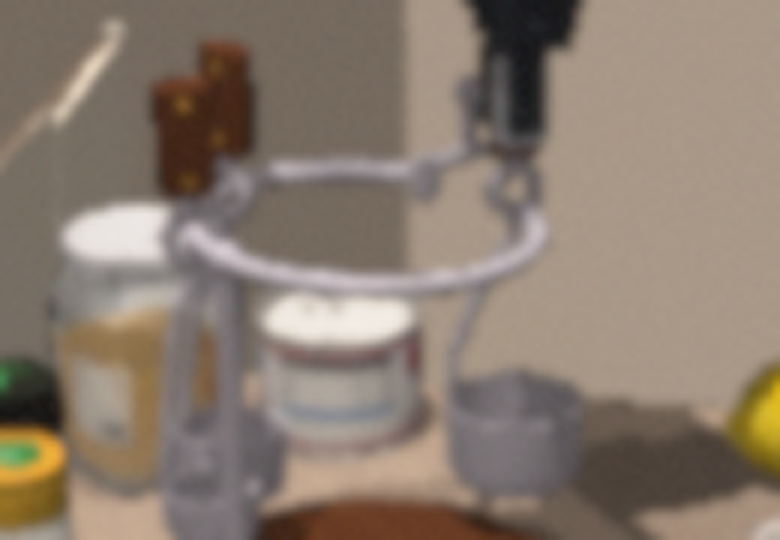

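View pics/top4c.png

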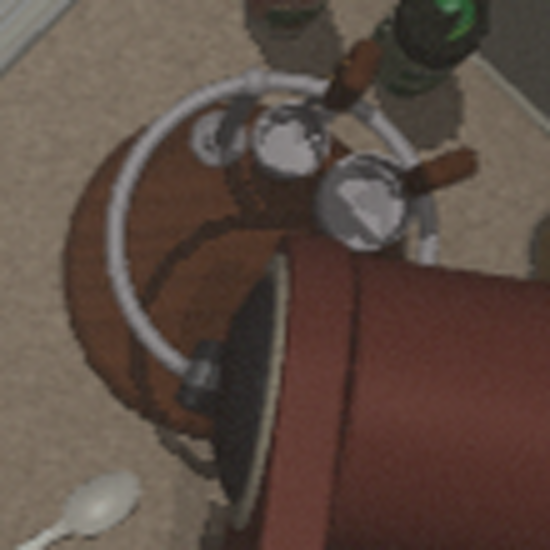

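View pics/wrist4.png

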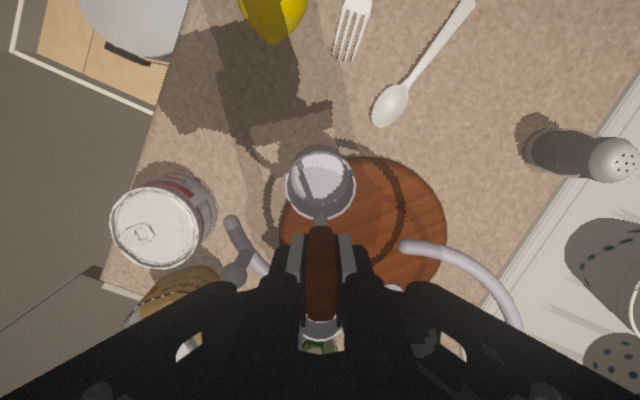

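```bash
cat > rail.py <<'E'
from h import *
from scipy.optimize import least_squares
im=grab('wrist'); C=cloud(im); o=ctrl.get_obs(); print(o['tool_pos'].round(4))
m=(C[...,2]>.155)&(C[...,2]<.185); m[:, :375]=0; m[:200]=0; m[335:]=0; m[:,540:]=0
v,u=np.nonzero(m); P=C[m]; print(len(P))
r=np.hypot(P[:,0]-.6223,P[:,1]-.012); k=(r>.055)&(r<.075); P=P[k];u=u[k];v=v[k]
print(u.min(),v[u.argmin()])
R=least_squares(lambda q:np.hypot(P[:,0]-q[0],P[:,1]-q[1])-.065,[.6223,.012],loss='soft_l1',f_scale=.002).x; print('circle',R)
a=np.degrees(np.arctan2(P[:,1]-R[1],P[:,0]-R[0]))
print('max ang',a.max())
for lo in range(90,175,4):
    s=(a>=lo)&(a<lo+4)
    if s.sum()>5: 
        rr=np.hypot(P[s,0]-R[0],P[s,1]-R[1]); print(lo,s.sum(),'z med %.4f max %.4f r %.4f..%.4f'%(np.median(P[s,2]),np.percentile(P[s,2],95),rr.min(),rr.max()))
E
python3 rail.py
```

```text
[ 0.5417 -0.0025  0.1893]
2379
396 242
circle [0.61976037 0.01088254]
max ang 161.38582842397744
90 127 z med 0.1747 max 0.1759 r 0.0609..0.0695
94 128 z med 0.1744 max 0.1756 r 0.0610..0.0696
98 119 z med 0.1741 max 0.1755 r 0.0611..0.0686
102 125 z med 0.1739 max 0.1752 r 0.0610..0.0688
106 113 z med 0.1737 max 0.1748 r 0.0610..0.0688
110 125 z med 0.1735 max 0.1747 r 0.0608..0.0687
114 122 z med 0.1732 max 0.1745 r 0.0607..0.0685
118 138 z med 0.1730 max 0.1744 r 0.0607..0.0686
122 120 z med 0.1728 max 0.1742 r 0.0606..0.0684
126 131 z med 0.1726 max 0.1737 r 0.0606..0.0684
130 137 z med 0.1722 max 0.1737 r 0.0604..0.0684
134 133 z med 0.1721 max 0.1735 r 0.0605..0.0683
138 135 z med 0.1720 max 0.1732 r 0.0603..0.0680
142 130 z med 0.1718 max 0.1732 r 0.0603..0.0682
146 141 z med 0.1716 max 0.1731 r 0.0600..0.0682
150 137 z med 0.1716 max 0.1732 r 0.0602..0.0677
154 139 z med 0.1713 max 0.1728 r 0.0599..0.0678
158 110 z med 0.1705 max 0.1723 r 0.0604..0.0676
```

```bash
cat > eye.py <<'E'
from h import *
im=grab('wrist'); C=cloud(im); o=ctrl.get_obs(); print(o['tool_pos'].round(4))
f=im['frame']; hsv=cv2.cvtColor(f,cv2.COLOR_RGB2HSV)
# grip: brown px in central window
m=(hsv[...,0]<20)&(hsv[...,1]>70)&(hsv[...,2]>25); m[:225]=0;m[325:]=0;m[:,300:345][:]=m[:,300:345];m[:,:300]=0;m[:,345:]=0
P=C[m]; P=P[P[:,2]>.15]; print('grip',len(P),P.min(0),P.max(0))
t=P[P[:,2]>np.percentile(P[:,2],97)-.006]; print('top face',len(t),cv2.minAreaRect(t[:,:2].astype(np.float32)*1000),np.median(t[:,2]))
# cup
z=C[...,2]; s=np.zeros(z.shape,bool); s[140:228,275:365]=1
Q=C[s&(z>.04)&(z<.1)]; zt=np.percentile(Q[:,2],98); rim=Q[(Q[:,2]>zt-.006)]
print('zt',zt,len(rim)); 
from scipy.optimize import least_squares
R=least_squares(lambda q:np.hypot(rim[:,0]-q[0],rim[:,1]-q[1])-q[2],[rim[:,0].mean(),rim[:,1].mean(),.028],loss='soft_l1',f_scale=.001).x
print('rim',R,cv2.minEnclosingCircle(rim[:,:2].astype(np.float32)))
E
python3 eye.py
```

```text
[ 0.5419 -0.0024  0.1898]
grip 2875 [ 0.47635031 -0.01128678  0.18275081] [0.55083415 0.02067714 0.33191132]
top face 1757 ((513.9195556640625, 8.344764709472656), (12.456494331359863, 78.7942886352539), 66.92896270751953) 0.22610694369254147
zt 0.07567282139182821 689
rim [ 0.53968568 -0.00316848  0.02656821] ((0.5401331782341003, -0.003260101657360792), 0.02805429883301258)
```

Run:
```python
from h import *
im=grab('wrist'); C=cloud(im); z=C[...,2]
m=(z>.2225)&(z<.2305)&(np.hypot(C[...,0]-.541,C[...,1]+.003)<.03); m[:,:303]=0;m[:,342:]=0
P=C[m]; print(len(P),cv2.minAreaRect(P[:,:2].astype(np.float32)*1000)); print(np.median(P[:,2]))
v,u=np.nonzero(m); print(u.min(),u.max(),v.min(),v.max())
for zz in np.arange(.185,.23,.006):
    mm=(z>zz)&(z<zz+.006)&(np.hypot(C[...,0]-.541,C[...,1]+.003)<.04); mm[:,:303]=0;mm[:,342:]=0; print(zz,mm.sum(),C[mm].mean(0) if mm.sum() else 0)
```

```text
2145 ((541.4324951171875, -2.4571399688720703), (13.66934585571289, 23.29485511779785), 69.3471908569336)
0.2265809841323018
303 341 264 326
0.185 129 [0.53156045 0.00075332 0.18809628]
0.191 179 [0.53167097 0.00088629 0.19420701]
0.197 238 [0.53187423 0.00118659 0.19995387]
0.203 248 [0.53179523 0.00103624 0.20610111]
0.20900000000000002 257 [0.5318209  0.00115985 0.21188436]
0.21500000000000002 306 [0.53179788 0.00111648 0.21792239]
0.22100000000000003 1526 [ 0.53894706 -0.00183729  0.22558811]
0.22700000000000004 688 [ 0.5412101  -0.00183448  0.22746518]
```

Call:
jog_arm:
  steps:
    - {"dx":0.09,"dy":0.1,"dz":0.03,"twist":0.1}
    - {"dx":0.18,"dy":0.2,"dz":0.03,"twist":0.1}
    - {"dx":0.18,"dy":0.2,"dz":0.03,"twist":0.1}

```text
t: 4.72
tool_pos: [0.5533, 0.0102, 0.192]
tool_rot: [0.522, 3.095, 0.002]
contact_force: [-0.3, -0.0, -0.8]
opening: 0.0117
```

```bash
cat > rel.py <<'E'
from h import *
import sys
from scipy.optimize import least_squares
im=grab('wrist',sys.argv[1] if len(sys.argv)>1 else None); C=cloud(im); o=ctrl.get_obs(); T=o['tool_pos']; print(o['t'],T.round(4),o['contact_force'].round(2)); z=C[...,2]
a=o['tool_rot'];print('yaw',2*np.degrees(np.arctan2(a[1],a[0]))-90)
s=np.zeros(z.shape,bool); s[135:230,275:365]=1
Q=C[s&(z>.04)&(z<.1)]; zt=np.percentile(Q[:,2],98); rim=Q[(Q[:,2]>zt-.006)]; r=cv2.minEnclosingCircle(rim[:,:2].astype(np.float32))
m=(z>.2225)&(z<.233)&(np.hypot(C[...,0]-T[0],C[...,1]-T[1])<.03); m[:,:303]=0;m[:,342:]=0
P=C[m];g=cv2.minAreaRect(P[:,:2].astype(np.float32)*1000); gt=np.median(P[:,2])
print('rim',r,zt,'grip',g,gt)
e=np.array([*(0.4*np.array(r[0])+0.6*np.array(g[0])/1000),(zt-.036+.1275+gt-.0595)/2]); print('eye',e.round(4))
m=(z>.155)&(z<.185); m[:, :345]=0; m[:190]=0; m[345:]=0
v,u=np.nonzero(m); P=C[m]
rr=np.hypot(P[:,0]-.6198,P[:,1]-.0109); k=(rr>.053)&(rr<.077); P=P[k]
R=np.array([.6198,.0109])
a=np.degrees(np.arctan2(P[:,1]-R[1],P[:,0]-R[0])); print('max ang',np.percentile(a,99.8))
am=a.max()
for lo in np.arange(am-1-20,am,4):
    q=(a>=lo)&(a<lo+4); S=P[q]; rq=np.hypot(S[:,0]-R[0],S[:,1]-R[1])
    if q.sum()<6: continue
    top=np.percentile(S[:,2],95); cen=(np.percentile(rq,3)+np.percentile(rq,97))/2; th=np.radians(lo+2)
    w=np.array([R[0]+cen*np.cos(th),R[1]+cen*np.sin(th),top-.004])
    n=np.array([np.cos(th),np.sin(th)]); d=np.array([np.sin(th),-np.cos(th)]); D=w-e
    print('%.1f n=%d r %.4f w %s | eye->w along %.4f out %.4f up %.4f'%(lo+2,q.sum(),cen,w.round(4),D[:2]@d,D[:2]@n,D[2]))
E
python3 rel.py w5.png
```

```text
4.775 [0.553  0.01   0.1918] [ 0.22 -0.3  -0.81]
yaw 70.83500026008409
rim ((0.5519565343856812, 0.009290345013141632), 0.02807474508881569) 0.07839289428871088 grip ((552.7297973632812, 10.225081443786621), (13.687113761901855, 23.172470092773438), 70.78217315673828) 0.22879729380550096
eye [0.5524 0.0099 0.1696]
max ang 161.04259561020206
142.3 n=132 r 0.0644 w [0.5689 0.0502 0.1693] | eye->w along 0.0420 out 0.0117 up -0.0002
146.3 n=136 r 0.0642 w [0.5664 0.0465 0.169 ] | eye->w along 0.0382 out 0.0087 up -0.0006
150.3 n=133 r 0.0641 w [0.5641 0.0427 0.1687] | eye->w along 0.0343 out 0.0061 up -0.0009
154.3 n=138 r 0.0639 w [0.5622 0.0386 0.1688] | eye->w along 0.0301 out 0.0036 up -0.0008
158.3 n=129 r 0.0641 w [0.5602 0.0346 0.1687] | eye->w along 0.0259 out 0.0019 up -0.0009
162.3 n=22 r 0.0642 w [0.5586 0.0304 0.1669] | eye->w along 0.0215 out 0.0004 up -0.0027
```

View pics/w5.png

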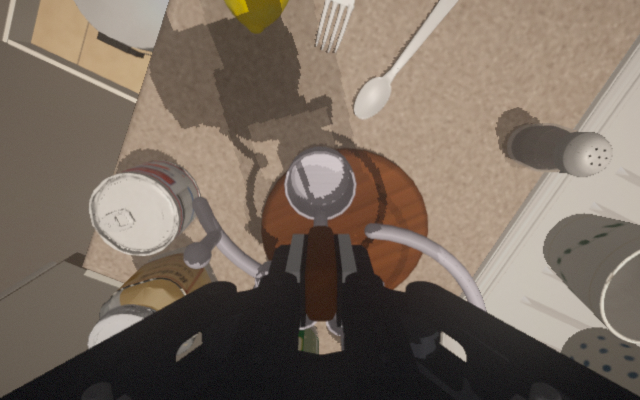

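Call:
jog_arm:
  steps:
    - {"dx":0.04,"dy":0.13,"dz":-0.015,"twist":0}
    - {"dx":0.08,"dy":0.25,"dz":-0.015,"twist":0}
    - {"dx":0.08,"dy":0.25,"dz":-0.015,"twist":0}

```text
t: 5.15
tool_pos: [0.5579, 0.0255, 0.1908]
tool_rot: [0.521, 3.095, 0.002]
contact_force: [0.6, -0.3, -2.0]
opening: 0.0113
```

```bash
python3 rel.py w6.png; python3 look.py 6
```

```text
5.2 [0.5578 0.0253 0.1908] [-0.29 -0.36 -0.59]
yaw 70.87080999350002
rim ((0.556331992149353, 0.02457769773900509), 0.028012877330183983) 0.07715456942360775 grip ((557.3634033203125, 25.464542388916016), (13.646116256713867, 23.36481285095215), 70.96045684814453) 0.22762725660816988
eye [0.557  0.0251 0.1684]
max ang 156.28242921408807
137.4 n=135 r 0.0644 w [0.5724 0.0545 0.1694] | eye->w along 0.0321 out 0.0085 up 0.0010
141.4 n=132 r 0.0644 w [0.5695 0.0511 0.1695] | eye->w along 0.0281 out 0.0064 up 0.0011
145.4 n=135 r 0.0643 w [0.5669 0.0474 0.1692] | eye->w along 0.0240 out 0.0045 up 0.0008
149.4 n=138 r 0.0641 w [0.5646 0.0435 0.169 ] | eye->w along 0.0198 out 0.0028 up 0.0006
153.4 n=113 r 0.0644 w [0.5622 0.0397 0.1686] | eye->w along 0.0154 out 0.0018 up 0.0002
157.4 n=17 r 0.0665 w [0.5584 0.0364 0.1681] | eye->w along 0.0110 out 0.0030 up -0.0003
5.35 [0.5578 0.0249 0.1909] yaw 70.83203875233465 [-0.02  0.23 -1.38] [-0.01 -0.02 -0.06] 0.011719566577144909
```

View pics/side6c.png

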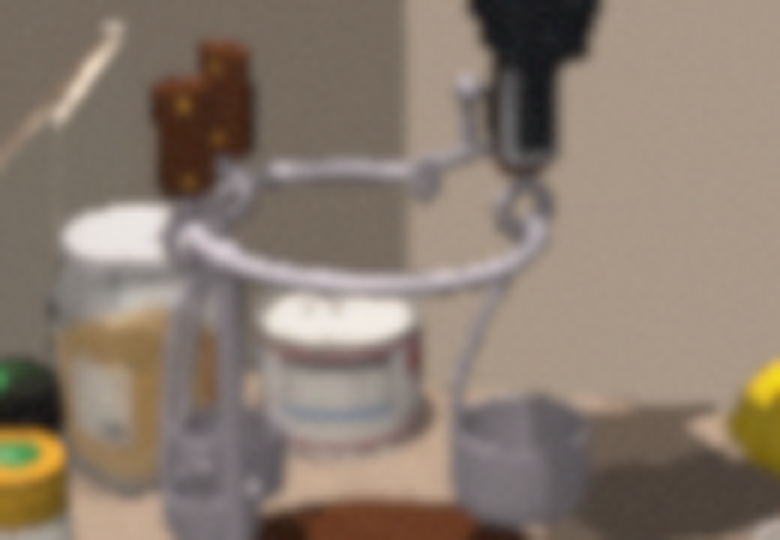

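View pics/w6.png

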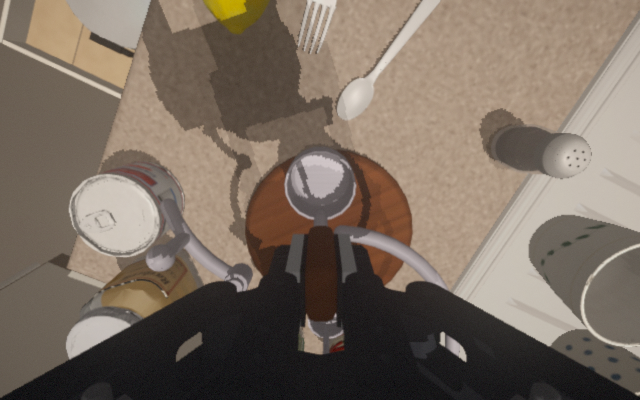

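Call:
jog_arm:
  steps:
    - {"dx":0.01,"dy":0.04,"dz":0.005,"twist":0}
    - {"dx":0.025,"dy":0.08,"dz":0.005,"twist":0}
    - {"dx":0.04,"dy":0.12,"dz":0.005,"twist":0}
    - {"dx":0.055,"dy":0.165,"dz":0.005,"twist":0}

```text
t: 5.85
tool_pos: [0.5611, 0.0349, 0.1912]
tool_rot: [0.523, 3.095, 0.002]
contact_force: [0.6, -0.3, -0.6]
opening: 0.0115
```

```bash
python3 rel.py; python3 look.py 7
```

```text
5.9 [0.5612 0.0352 0.1912] [ 0.21  0.59 -1.07]
yaw 70.84353528215826
rim ((0.5595992803573608, 0.03397322818636894), 0.02799404039978981) 0.0776047575560291 grip ((560.72412109375, 34.883731842041016), (13.639241218566895, 22.95011329650879), 70.73332977294922) 0.22800942546095648
eye [0.5603 0.0345 0.1688]
max ang 147.54233809046946
128.8 n=130 r 0.0645 w [0.5793 0.0612 0.1697] | eye->w along 0.0315 out 0.0088 up 0.0009
132.8 n=133 r 0.0645 w [0.5759 0.0582 0.1695] | eye->w along 0.0276 out 0.0068 up 0.0007
136.8 n=112 r 0.0653 w [0.5722 0.0555 0.1693] | eye->w along 0.0235 out 0.0057 up 0.0005
140.8 n=116 r 0.0652 w [0.5692 0.0521 0.1692] | eye->w along 0.0193 out 0.0042 up 0.0004
144.8 n=84 r 0.0650 w [0.5666 0.0483 0.1688] | eye->w along 0.0150 out 0.0028 up -0.0000
148.8 n=10 r 0.0672 w [0.5623 0.0457 0.1684] | eye->w along 0.0106 out 0.0040 up -0.0004
6.05 [0.5611 0.0349 0.1912] yaw 70.84111204049745 [-0.34 -0.28 -1.35] [ 0.02  0.01 -0.02] 0.01154497025250293
```

View pics/side7c.png

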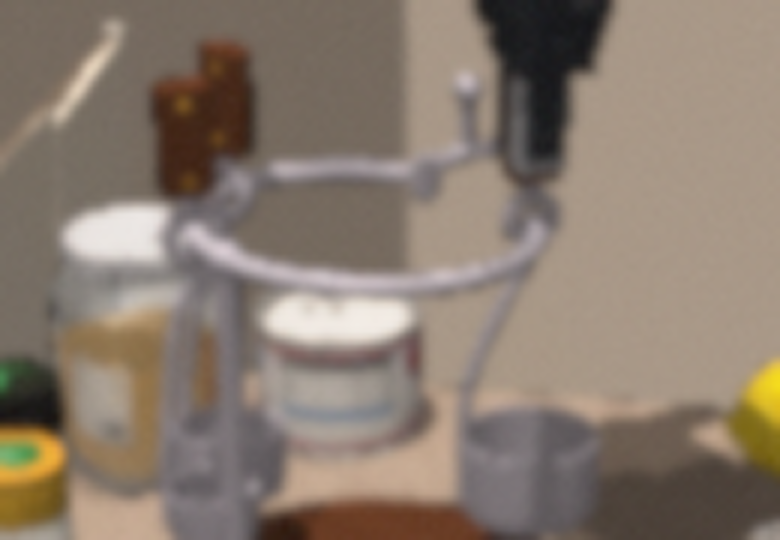

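Call:
jog_arm:
  steps:
    - {"dx":0.015,"dy":0.04,"dz":0,"twist":-0.3}
    - {"dx":0.03,"dy":0.075,"dz":0,"twist":-0.6}
    - {"dx":0.05,"dy":0.11,"dz":0.003,"twist":-0.8}
    - {"dx":0.065,"dy":0.14,"dz":0.003,"twist":-1.0}

```text
t: 6.55
tool_pos: [0.565, 0.0432, 0.1914]
tool_rot: [0.792, 3.037, 0.001]
contact_force: [0.7, 0.0, -1.0]
opening: 0.0114
```

```bash
python3 rel.py; python3 look.py 8
```

```text
6.6 [0.5651 0.0434 0.1914] [-0.7   0.7  -1.57]
yaw 60.73765422908605
rim ((0.5634613633155823, 0.04254620522260666), 0.027961015701293945) 0.07770454256436254 grip ((564.630859375, 43.212974548339844), (13.666888236999512, 23.1883602142334), 60.68098449707031) 0.22816106110462814
eye [0.5642 0.0429 0.1689]
max ang 139.39320993697802
120.6 n=138 r 0.0647 w [0.5869 0.0666 0.1704] | eye->w along 0.0316 out 0.0088 up 0.0014
124.6 n=136 r 0.0648 w [0.583  0.0642 0.1702] | eye->w along 0.0276 out 0.0068 up 0.0013
128.6 n=125 r 0.0649 w [0.5793 0.0616 0.1699] | eye->w along 0.0235 out 0.0052 up 0.0009
132.6 n=124 r 0.0652 w [0.5757 0.0589 0.1697] | eye->w along 0.0193 out 0.0040 up 0.0008
136.6 n=95 r 0.0650 w [0.5726 0.0556 0.1695] | eye->w along 0.0149 out 0.0026 up 0.0005
140.6 n=12 r 0.0673 w [0.5678 0.0536 0.1681] | eye->w along 0.0105 out 0.0039 up -0.0008
6.75 [0.565  0.0432 0.1913] yaw 60.872794393667306 [-0.17 -0.5  -1.91] [ 0.02 -0.01  0.04] 0.011515344737439644
```

View pics/side8c.png

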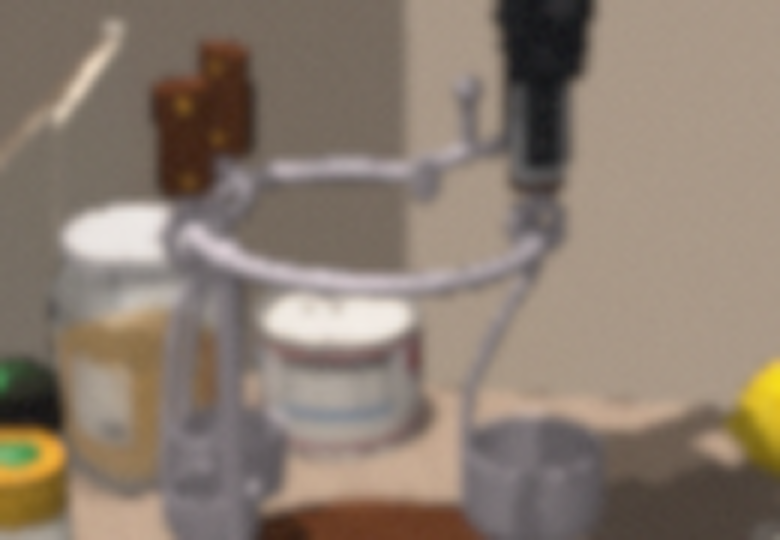

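View pics/wrist8.png

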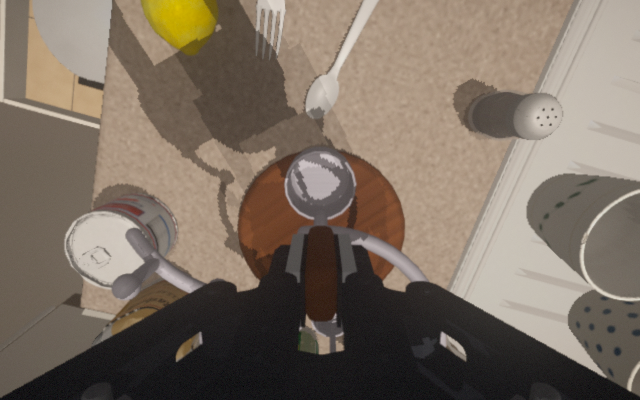

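Call:
jog_arm:
  steps:
    - {"dx":0.035,"dy":0.065,"dz":0.005,"twist":-0.4}
    - {"dx":0.08,"dy":0.13,"dz":0.01,"twist":-0.8}
    - {"dx":0.125,"dy":0.185,"dz":0.012,"twist":-1.2}
    - {"dx":0.18,"dy":0.24,"dz":0.015,"twist":-1.6}

```text
t: 7.25
tool_pos: [0.5758, 0.0576, 0.1922]
tool_rot: [1.207, 2.898, 0.0]
contact_force: [-0.2, 0.4, -1.2]
opening: 0.0108
```

```bash
python3 rel.py; python3 look.py 9
```

```text
7.3 [0.5761 0.0579 0.1923] [ 0.11 -0.8  -1.79]
yaw 44.693728376064456
rim ((0.5742852687835693, 0.05723533034324646), 0.028073687106370926) 0.07854764607613551 grip ((575.4735107421875, 57.64071273803711), (13.678742408752441, 23.407604217529297), 44.78407669067383) 0.22896049553120332
eye [0.575  0.0575 0.1698]
max ang 123.16215015284193
104.3 n=138 r 0.0652 w [0.6037 0.074  0.1713] | eye->w along 0.0319 out 0.0090 up 0.0016
108.3 n=134 r 0.0651 w [0.5994 0.0727 0.171 ] | eye->w along 0.0279 out 0.0068 up 0.0013
112.3 n=130 r 0.0653 w [0.595  0.0713 0.1706] | eye->w along 0.0238 out 0.0052 up 0.0009
116.3 n=125 r 0.0655 w [0.5908 0.0696 0.1707] | eye->w along 0.0195 out 0.0039 up 0.0010
120.3 n=98 r 0.0655 w [0.5868 0.0674 0.1705] | eye->w along 0.0152 out 0.0027 up 0.0008
124.3 n=17 r 0.0675 w [0.5818 0.0666 0.1685] | eye->w along 0.0108 out 0.0037 up -0.0012
7.45 [0.5757 0.0575 0.1922] yaw 44.954727724366194 [ 0.56 -0.08 -0.84] [-0.02 -0.02  0.03] 0.01160955995249455
```

View pics/side9c.png

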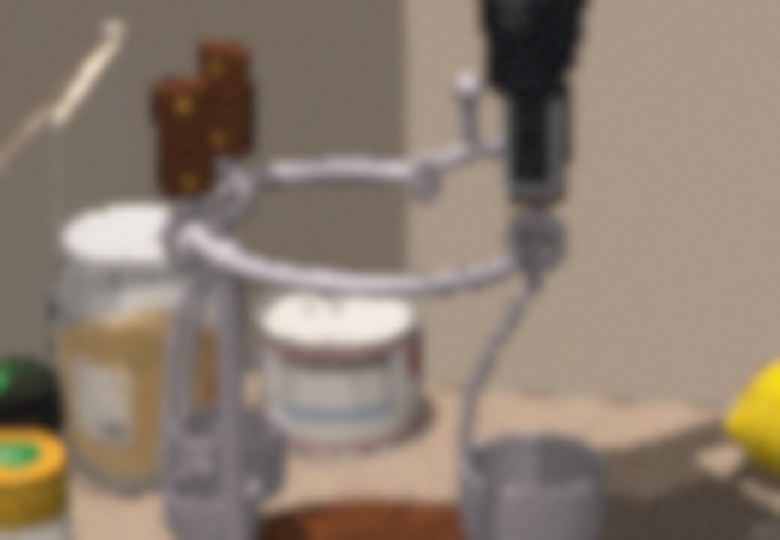

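Call:
jog_arm:
  steps:
    - {"dx":0.05,"dy":0.05,"dz":0.002,"twist":-0.4}
    - {"dx":0.11,"dy":0.1,"dz":0.004,"twist":-0.8}
    - {"dx":0.175,"dy":0.14,"dz":0.008,"twist":-1.2}
    - {"dx":0.235,"dy":0.18,"dz":0.01,"twist":-1.7}
    - {"dx":0.305,"dy":0.215,"dz":0.013,"twist":-2.1}

```text
t: 8.07
tool_pos: [0.5939, 0.0702, 0.1929]
tool_rot: [1.713, 2.631, -0.001]
contact_force: [0.7, 0.3, -0.6]
opening: 0.0113
```

```bash
python3 rel.py; python3 look.py 10
```

```text
8.125 [0.5943 0.0704 0.193 ] [ 0.   -0.65 -0.96]
yaw 23.800809612463226
rim ((0.5925512313842773, 0.07021863758563995), 0.027979271486401558) 0.07934006728932004 grip ((593.941162109375, 70.27790069580078), (13.771430969238281, 23.726587295532227), 24.01474380493164) 0.2296948916541275
eye [0.5934 0.0703 0.1705]
max ang 103.47765885826912
84.6 n=136 r 0.0657 w [0.626  0.0763 0.1724] | eye->w along 0.0319 out 0.0091 up 0.0018
88.6 n=136 r 0.0657 w [0.6214 0.0766 0.1726] | eye->w along 0.0279 out 0.0070 up 0.0020
92.6 n=140 r 0.0658 w [0.6168 0.0766 0.1721] | eye->w along 0.0237 out 0.0053 up 0.0016
96.6 n=126 r 0.0659 w [0.6123 0.0764 0.1718] | eye->w along 0.0194 out 0.0039 up 0.0013
100.6 n=106 r 0.0657 w [0.6078 0.0755 0.1717] | eye->w along 0.0151 out 0.0025 up 0.0012
104.6 n=15 r 0.0680 w [0.6027 0.0767 0.1702] | eye->w along 0.0106 out 0.0039 up -0.0003
8.275 [0.5938 0.0702 0.1929] yaw 24.04747159232471 [ 0.02  0.09 -1.11] [ 0.05  0.07 -0.03] 0.011270536804383398
```

View pics/side10c.png

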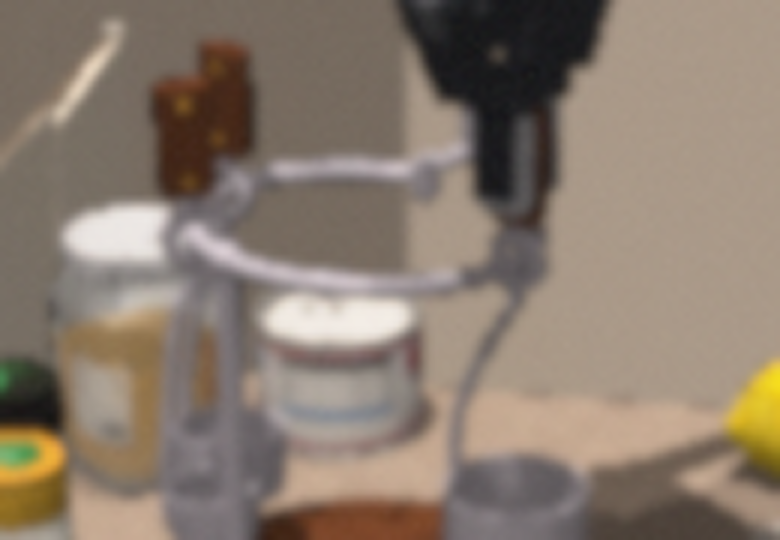

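Call:
jog_arm:
  steps:
    - {"dx":0.07,"dy":0.033,"dz":0.005,"twist":-0.4}
    - {"dx":0.14,"dy":0.058,"dz":0.01,"twist":-0.8}
    - {"dx":0.215,"dy":0.078,"dz":0.014,"twist":-1.2}
    - {"dx":0.29,"dy":0.092,"dz":0.018,"twist":-1.6}
    - {"dx":0.365,"dy":0.1,"dz":0.021,"twist":-2.0}

```text
t: 8.9
tool_pos: [0.6156, 0.0761, 0.1941]
tool_rot: [2.141, 2.296, -0.002]
contact_force: [-0.3, 0.5, -1.3]
opening: 0.0116
```

```bash
python3 rel.py; python3 look.py 11
```

```text
8.95 [0.616  0.0761 0.1942] [ 0.45  0.56 -1.03]
yaw 3.907208704266438
rim ((0.6145086884498596, 0.07641826570034027), 0.027994144707918167) 0.08060990627518386 grip ((615.7930297851562, 75.78784942626953), (13.940496444702148, 23.262868881225586), 3.6728713512420654) 0.23083069862279199
eye [0.6153 0.076  0.1717]
max ang 83.49268999670485
64.7 n=137 r 0.0663 w [0.6481 0.0709 0.1738] | eye->w along 0.0319 out 0.0094 up 0.0020
68.7 n=135 r 0.0661 w [0.6438 0.0725 0.1736] | eye->w along 0.0279 out 0.0070 up 0.0019
72.7 n=131 r 0.0662 w [0.6395 0.0742 0.1734] | eye->w along 0.0237 out 0.0054 up 0.0016
76.7 n=132 r 0.0663 w [0.6351 0.0755 0.1732] | eye->w along 0.0194 out 0.0040 up 0.0015
80.7 n=102 r 0.0663 w [0.6305 0.0763 0.1727] | eye->w along 0.0150 out 0.0027 up 0.0009
84.7 n=15 r 0.0686 w [0.6261 0.0792 0.1715] | eye->w along 0.0105 out 0.0041 up -0.0002
9.1 [0.6155 0.0761 0.1941] yaw 4.14559956928079 [ 0.31  0.35 -1.23] [-0.    0.01 -0.03] 0.011749486854993873
```

View pics/side11c.png

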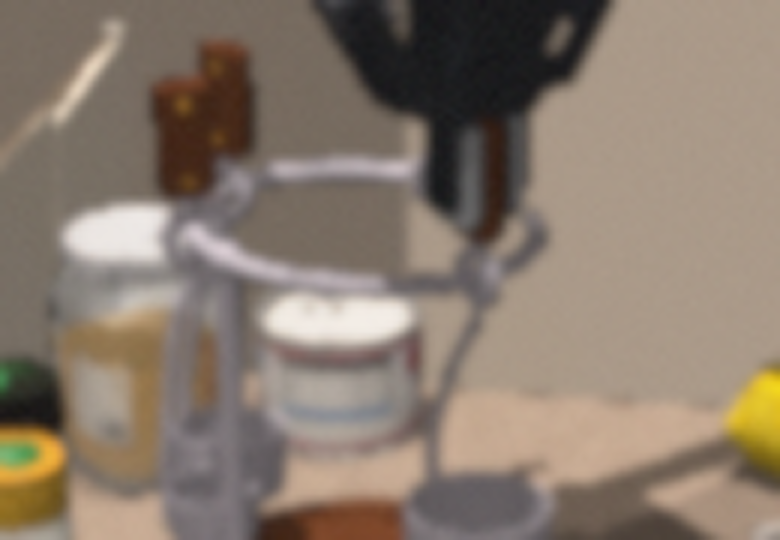

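View pics/wrist11.png

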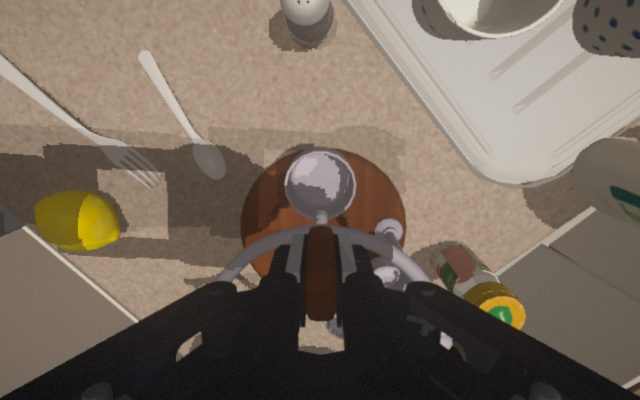

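Call:
jog_arm:
  steps:
    - {"dx":0.05,"dy":0.004,"dz":0.003,"twist":-0.3}
    - {"dx":0.1,"dy":0.007,"dz":0.005,"twist":-0.6}
    - {"dx":0.1,"dy":0.007,"dz":-0.008,"twist":-0.6}
    - {"dx":0.1,"dy":0.007,"dz":-0.02,"twist":-0.6}
    - {"dx":0.1,"dy":0.007,"dz":-0.02,"twist":-0.6}

```text
t: 9.72
tool_pos: [0.6212, 0.0765, 0.1927]
tool_rot: [2.255, 2.185, -0.002]
contact_force: [-0.4, 0.1, -1.4]
opening: 0.0113
```

```bash
python3 rel.py
```

```text
9.775 [0.6213 0.0765 0.1928] [-0.33  0.31 -0.96]
yaw -1.822950993849389
rim ((0.6201827526092529, 0.0770433098077774), 0.027904437854886055) 0.07912303781528773 grip ((621.5311279296875, 76.05636596679688), (23.471824645996094, 13.794541358947754), 88.19170379638672) 0.22948287875412351
eye [0.621  0.0765 0.1703]
max ang 78.57190079829198
59.7 n=140 r 0.0662 w [0.6532 0.0681 0.1742] | eye->w along 0.0321 out 0.0090 up 0.0039
63.7 n=142 r 0.0662 w [0.6491 0.0702 0.1738] | eye->w along 0.0280 out 0.0069 up 0.0035
67.7 n=135 r 0.0665 w [0.645  0.0724 0.1736] | eye->w along 0.0238 out 0.0054 up 0.0033
71.7 n=123 r 0.0671 w [0.6409 0.0746 0.1735] | eye->w along 0.0195 out 0.0045 up 0.0032
75.7 n=98 r 0.0668 w [0.6363 0.0756 0.1731] | eye->w along 0.0151 out 0.0030 up 0.0028
79.7 n=15 r 0.0689 w [0.6321 0.0787 0.1716] | eye->w along 0.0106 out 0.0042 up 0.0013
```

Call:
jog_arm:
  steps:
    - {"dx":0,"dy":0,"dz":-0.01,"twist":0}
    - {"dx":0,"dy":0,"dz":-0.017,"twist":0}
    - {"dx":0,"dy":0,"dz":-0.017,"twist":0}

```text
t: 10.15
tool_pos: [0.6214, 0.0766, 0.1922]
tool_rot: [2.255, 2.185, -0.002]
contact_force: [-1.5, 0.6, 0.9]
opening: 0.0116
```

Run:
```python
from h import *
for i in range(3):
    grab('side'); o=ctrl.get_obs(); print(o['tool_pos'].round(4),o['contact_force'].round(2))
```

```text
[0.6214 0.0766 0.1922] [-1.    0.96  1.93]
[0.6214 0.0766 0.1922] [-0.9   1.6   1.49]
[0.6214 0.0766 0.1922] [-1.61  1.04  1.55]
```

Call:
jog_arm:
  steps:
    - {"dx":0,"dy":0,"dz":0.003,"twist":0}
    - {"dx":0,"dy":0,"dz":0.003,"twist":0}
    - {"dx":0,"dy":0,"dz":0.003,"twist":0}
    - {"dx":0,"dy":0,"dz":0.003,"twist":0}
  gripper: 140

```text
t: 10.8
tool_pos: [0.6214, 0.0766, 0.1922]
tool_rot: [2.255, 2.184, -0.002]
contact_force: [-0.6, -0.5, 0.1]
opening: 0.0385
```

```bash
python3 look.py 12
```

```text
10.95 [0.6214 0.0766 0.1923] yaw -1.81863553401179 [-0.4   0.28 -0.15] [-0.04  0.04 -0.  ] 0.038774839900596575
```

View pics/side12c.png

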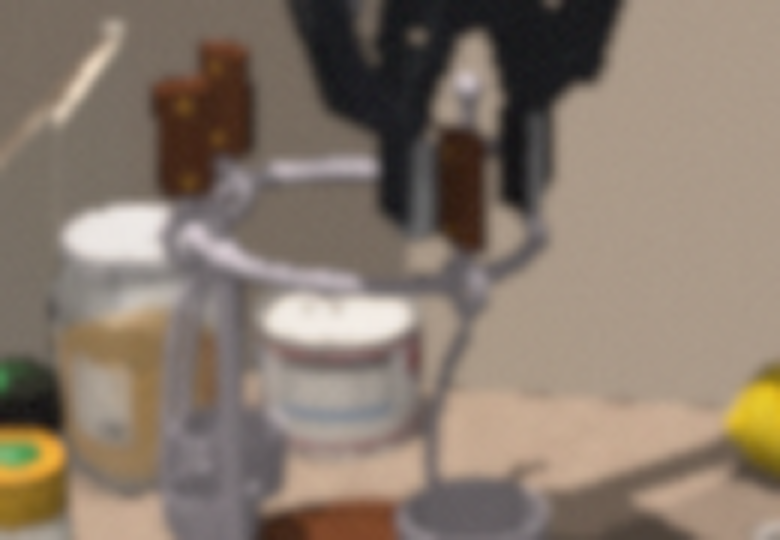

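View pics/wrist12.png

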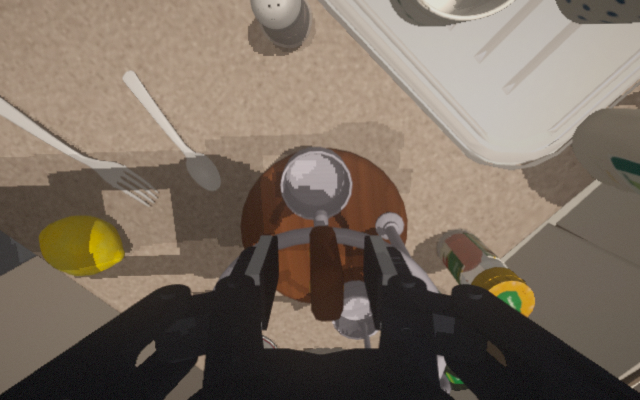

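Call:
jog_arm:
  steps:
    - {"dx":0,"dy":0,"dz":0.2,"twist":0}
    - {"dx":0,"dy":0,"dz":0.6,"twist":0}
    - {"dx":0,"dy":0,"dz":1.2,"twist":0}
    - {"dx":0,"dy":0,"dz":1.7,"twist":0}
    - {"dx":0,"dy":0,"dz":1.7,"twist":0}

```text
t: 11.58
tool_pos: [0.6231, 0.0766, 0.2992]
tool_rot: [2.251, 2.181, 0.007]
contact_force: [0.3, -0.8, 0.2]
opening: 0.0385
```

Call:
jog_arm:
  steps:
    - {"dx":-0.7,"dy":-0.7,"dz":0,"twist":1.0}
    - {"dx":-1.4,"dy":-1.4,"dz":0,"twist":2.0}
    - {"dx":-1.6,"dy":-1.6,"dz":0,"twist":3.0}
    - {"dx":-1.6,"dy":-1.6,"dz":0,"twist":4.0}
    - {"dx":-1.6,"dy":-1.6,"dz":0,"twist":5.0}

```text
t: 12.2
tool_pos: [0.5263, -0.0196, 0.2979]
tool_rot: [1.113, 2.935, 0.011]
contact_force: [0.0, -0.5, -0.3]
opening: 0.0386
```

```bash
python3 look.py 13; python3 -c "
from h import *
print(ctrl.get_obs()['q'].round(2))"
```

```text
12.35 [ 0.5266 -0.0194  0.2981] yaw 48.017842833518074 [ 0.31  0.01 -0.16] [-0.01  0.03  0.02] 0.038559606364051036
[-0.18 -0.22  1.76  0.01  1.6  -1.02]
```

View pics/side13c.png

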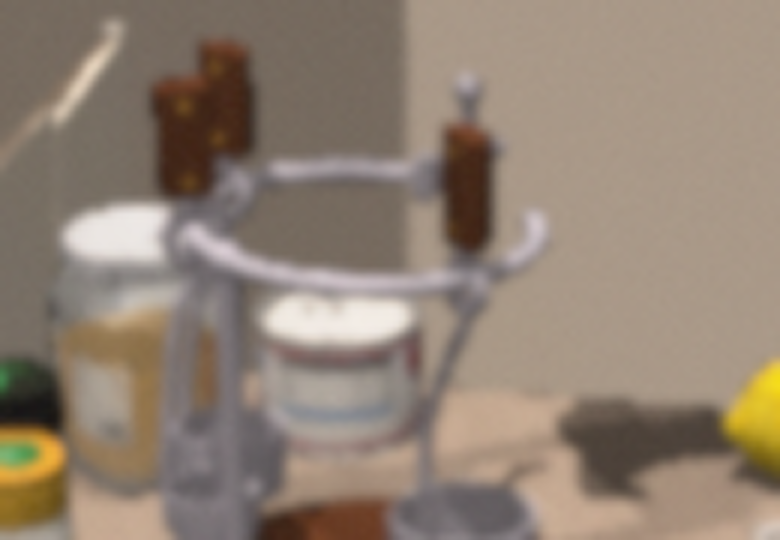

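View pics/wrist13.png

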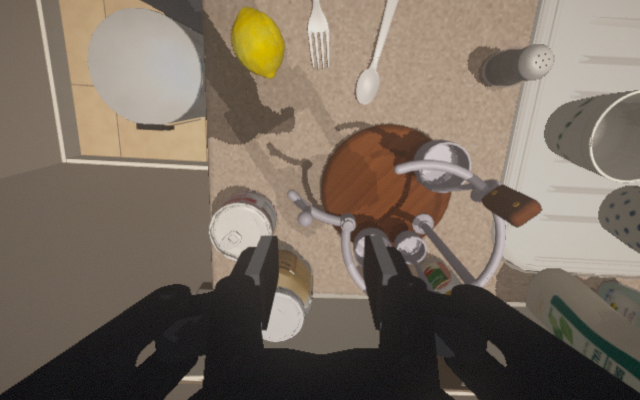

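```bash
cat > pin.py <<'E'
from h import *
im=grab('wrist'); C=cloud(im); o=ctrl.get_obs(); print(o['t'],o['tool_pos'].round(4))
z=C[...,2]
def near(a,r,lo,hi):
    m=(np.hypot(C[...,0]-a[0],C[...,1]-a[1])<r)&(z>lo)&(z<hi); v,u=np.nonzero(m)
    return C[m],u,v
P,u,v=near((.533,-.043),.03,.188,.215); print('ball',len(P),P.mean(0).round(4),P[:,2].max(),cv2.minEnclosingCircle(P[:,:2].astype(np.float32)),u.mean(),v.mean())
P,u,v=near((.566,-.028),.012,.155,.19); print('hinge',len(P),P.mean(0).round(4),P[:,2].max(),u.mean(),v.mean())
P,u,v=near((.5345,-.044),.035,.16,.186); k=P[:,0]<.566; print('arm z',np.percentile(P[k,2],90),len(P))
P,u,v=near((.559,.031),.012,.155,.19); print('tip',len(P),P.mean(0).round(4),np.percentile(P[:,2],95), P[P[:,1].argmin()])
P,u,v=near((.6198,.0109),.078,.155,.19)
r=np.hypot(P[:,0]-.6198,P[:,1]-.0109); P=P[r>.055]; a=np.degrees(np.arctan2(P[:,1]-.0109,P[:,0]-.6198))%360
for lo in range(90,260,6):
    s=(a>=lo)&(a<lo+6)
    if s.sum()>8: print(lo,s.sum(),np.percentile(P[s,2],95).round(4),np.hypot(P[s,0]-.6198,P[s,1]-.0109).mean().round(4))
E
python3 pin.py
```

```text
12.4 [ 0.5267 -0.0193  0.2983]
ball 203 [ 0.5338 -0.0421  0.197 ] 0.2003260655998059 ((0.534714937210083, -0.043114203959703445), 0.006024882663041353) 304.5320197044335 217.95566502463055
hinge 388 [ 0.5652 -0.0273  0.1733] 0.17935460140051368 344.20103092783506 223.159793814433
arm z 0.1746055236871906 632
tip 136 [0.5605 0.0372 0.1708] 0.1725616244122066 [0.55983946 0.03137973 0.16830401]
90 354 0.1889 0.0654
96 83 0.1754 0.0655
102 84 0.1752 0.0654
108 85 0.1747 0.0655
114 86 0.1744 0.0654
120 84 0.1743 0.0652
126 86 0.1739 0.0652
132 84 0.1737 0.0654
138 88 0.1733 0.0652
144 84 0.1728 0.0652
150 86 0.1727 0.0652
156 70 0.1723 0.065
204 42 0.1752 0.0643
210 219 0.1787 0.0678
216 82 0.1785 0.0669
222 65 0.1731 0.0641
228 64 0.1737 0.0641
234 67 0.1735 0.064
240 70 0.1743 0.064
246 64 0.1742 0.0641
252 67 0.1748 0.0641
258 65 0.175 0.0642
```

Call:
jog_arm:
  steps:
    - {"dx":0.05,"dy":-0.2,"dz":0,"twist":1.0}
    - {"dx":0.1,"dy":-0.3,"dz":-0.3,"twist":2.0}
    - {"dx":0.13,"dy":-0.4,"dz":-0.6,"twist":3.0}
    - {"dx":0.13,"dy":-0.4,"dz":-0.9,"twist":4.0}
    - {"dx":0.13,"dy":-0.4,"dz":-1.1,"twist":5.2}
  gripper: 177
  newtons: 20

```text
t: 13.02
tool_pos: [0.534, -0.0432, 0.2306]
tool_rot: [0.246, -3.13, -0.013]
contact_force: [0.4, 0.3, 0.1]
opening: 0.0259
```

```bash
python3 look.py 14; python3 pin.py | head -3
```

```text
13.175 [ 0.534  -0.0431  0.2312] yaw -261.48765004304704 [ 0.2  -0.77 -0.21] [ 0.01  0.09 -0.11] 0.026028618841582366
13.225 [ 0.5345 -0.0432  0.2321]
ball 375 [ 0.5335 -0.0433  0.1971] 0.2004777779062248 ((0.534705400466919, -0.04308097064495087), 0.006014909595251083) 320.92533333333336 225.12
hinge 620 [ 0.5654 -0.0288  0.1733] 0.17945796205538933 335.5403225806452 260.6322580645161
```

View pics/wrist14.png

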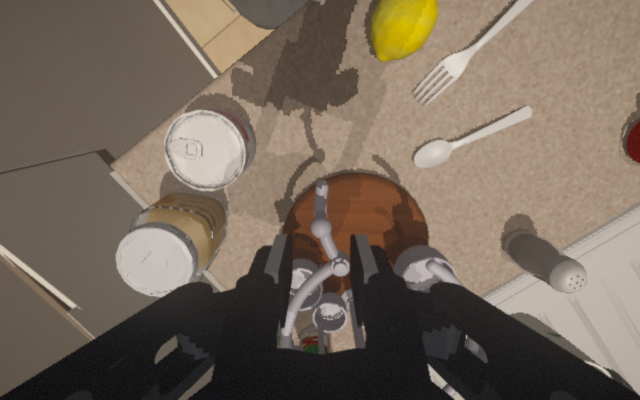

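Call:
jog_arm:
  steps:
    - {"dx":0,"dy":0,"dz":-0.4,"twist":0}
    - {"dx":0,"dy":0,"dz":-0.7,"twist":0}
    - {"dx":0,"dy":0,"dz":-0.82,"twist":0}
    - {"dx":0,"dy":0,"dz":-0.82,"twist":0}

```text
t: 13.72
tool_pos: [0.5342, -0.0431, 0.1825]
tool_rot: [0.232, -3.132, -0.013]
contact_force: [-0.1, -0.0, 0.5]
opening: 0.026
```

```bash
python3 look.py 15
```

```text
13.875 [ 0.535  -0.0433  0.184 ] yaw 98.5092680311902 [-0.02  0.1   0.32] [ 0.06  0.04 -0.  ] 0.02579800259992976
```

View pics/wrist15.png

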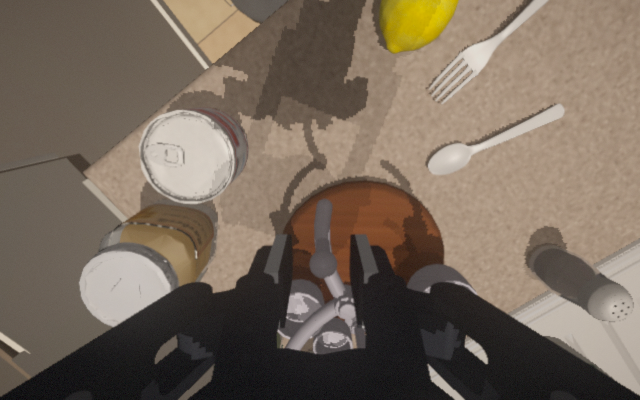

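Call:
jog_arm:
  steps:
    - {"dx":-0.03,"dy":0.07,"dz":0,"twist":-0.3}
    - {"dx":-0.05,"dy":0.15,"dz":0,"twist":-0.8}
    - {"dx":-0.055,"dy":0.23,"dz":0,"twist":-1.3}
    - {"dx":-0.055,"dy":0.3,"dz":0,"twist":-1.8}
    - {"dx":-0.04,"dy":0.38,"dz":0,"twist":-2.3}
  gripper: 205

```text
t: 14.5
tool_pos: [0.5329, -0.0207, 0.1849]
tool_rot: [0.401, 3.112, 0.01]
contact_force: [-1.4, -1.1, 1.1]
opening: 0.0167
```

```bash
python3 look.py 16
```

```text
14.65 [ 0.5329 -0.0206  0.1846] yaw 75.59745753013112 [-0.34 -0.13  0.52] [-0.03  0.05  0.01] 0.01641422817603548
```

View pics/wrist16.png

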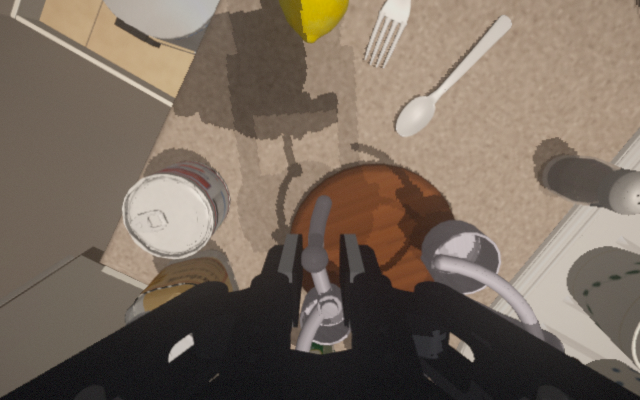

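Call:
jog_arm:
  steps:
    - {"dx":0.012,"dy":0.087,"dz":0,"twist":-0.6}
    - {"dx":0.047,"dy":0.16,"dz":0,"twist":-1.2}
    - {"dx":0.092,"dy":0.228,"dz":0,"twist":-1.8}
    - {"dx":0.147,"dy":0.288,"dz":0,"twist":-2.4}
    - {"dx":0.208,"dy":0.34,"dz":0,"twist":-3.0}

```text
t: 15.28
tool_pos: [0.5455, -0.0002, 0.185]
tool_rot: [1.188, 2.902, 0.009]
contact_force: [0.1, -0.4, -0.3]
opening: 0.017
```

```bash
python3 look.py 17
```

```text
15.425 [ 5.456e-01 -3.000e-04  1.849e-01] yaw 45.749015015847675 [ 0.33 -0.86 -0.37] [ 0.03  0.06 -0.01] 0.01685937476940391
```

View pics/wrist17.png

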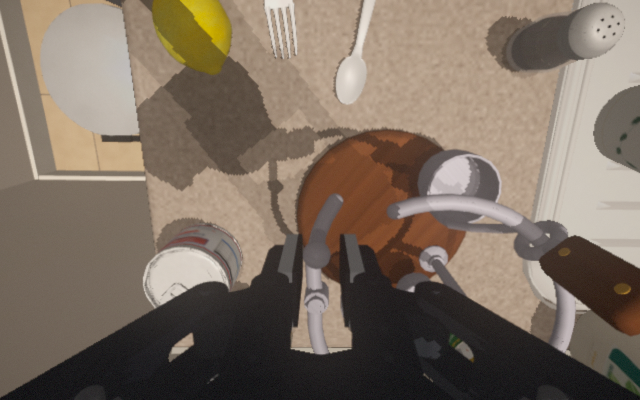

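View pics/side17c.png

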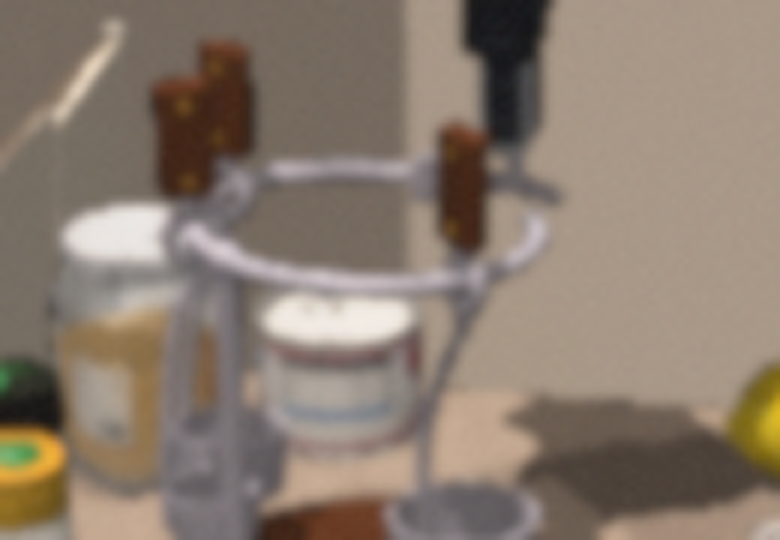

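Call:
jog_arm:
  steps:
    - {"dx":0.048,"dy":0.035,"dz":0,"twist":-0.6}
    - {"dx":0.103,"dy":0.063,"dz":0,"twist":-1.2}
    - {"dx":0.16,"dy":0.085,"dz":0,"twist":-1.8}
    - {"dx":0.16,"dy":0.085,"dz":0,"twist":-2.0}

```text
t: 15.92
tool_pos: [0.5553, 0.0047, 0.1851]
tool_rot: [1.666, 2.656, 0.008]
contact_force: [-0.8, 0.7, 0.5]
opening: 0.0168
```

```bash
python3 look.py 18
```

```text
16.075 [0.5552 0.0047 0.185 ] yaw 25.852329412154162 [-0.06 -0.65 -0.06] [0.02 0.07 0.09] 0.016666600221053728
```

View pics/wrist18.png

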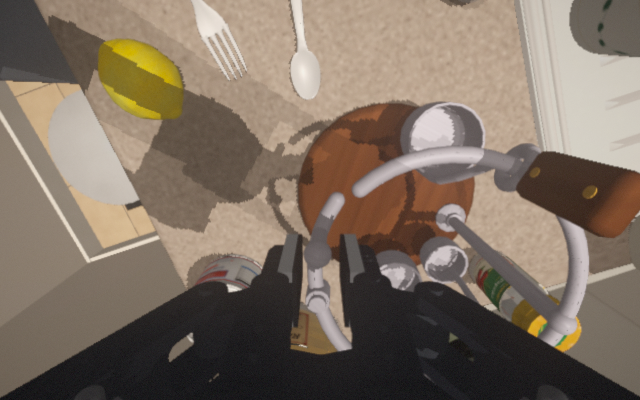

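Call:
jog_arm:
  steps:
    - {"dx":0.02,"dy":0.007,"dz":0,"twist":-0.2}
    - {"dx":0.038,"dy":0.013,"dz":0,"twist":-0.4}
    - {"dx":0.038,"dy":0.013,"dz":0,"twist":-0.4}

```text
t: 16.45
tool_pos: [0.5575, 0.0055, 0.185]
tool_rot: [1.756, 2.596, 0.007]
contact_force: [-1.2, 0.6, 0.5]
opening: 0.0168
```

```bash
python3 look.py 19
```

```text
16.6 [0.5575 0.0055 0.185 ] yaw 21.866672748298882 [-1.28 -0.19  0.39] [-0.05  0.04  0.01] 0.016512657636491568
```

View pics/wrist19.png

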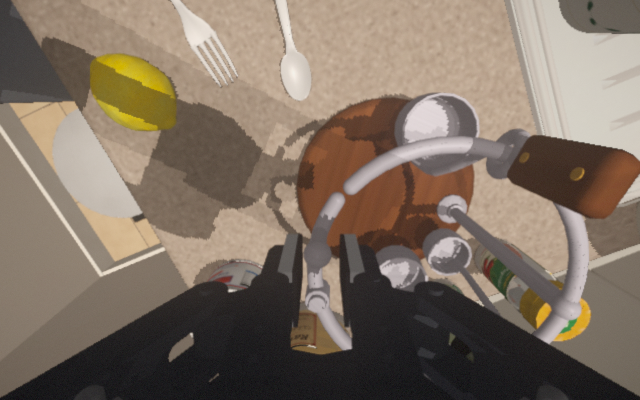

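Call:
jog_arm:
  steps:
    - {"dx":0.02,"dy":0.005,"dz":0,"twist":0}
    - {"dx":0.04,"dy":0.008,"dz":0,"twist":-0.2}
    - {"dx":0.04,"dy":0.008,"dz":0,"twist":-0.2}

```text
t: 16.98
tool_pos: [0.5597, 0.0059, 0.1851]
tool_rot: [1.802, 2.566, 0.006]
contact_force: [-2.8, -1.3, 1.0]
opening: 0.0167
```

```bash
python3 look.py 20
```

```text
17.125 [0.5597 0.0059 0.185 ] yaw 19.868535610096018 [-2.61 -1.04  2.35] [-0.09  0.46  0.04] 0.016815629387948342
```

View pics/wrist20.png

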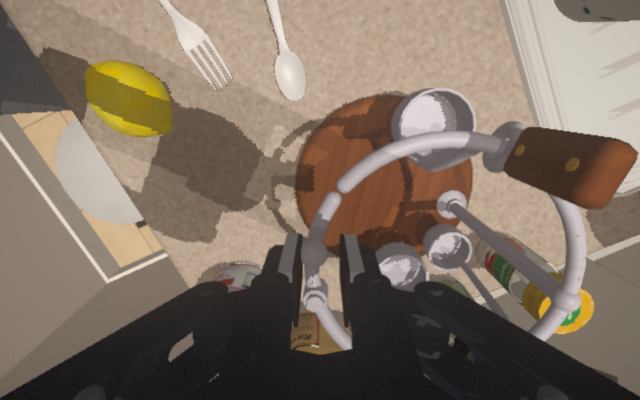

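Call:
jog_arm:
  steps:
    - {"dx":0.01,"dy":0.002,"dz":0,"twist":0}
    - {"dx":0.018,"dy":0.004,"dz":0,"twist":0}
    - {"dx":0.018,"dy":0.004,"dz":0,"twist":0}

```text
t: 17.5
tool_pos: [0.5606, 0.0061, 0.1851]
tool_rot: [1.801, 2.566, 0.006]
contact_force: [-4.0, -0.6, 3.4]
opening: 0.0168
```

```bash
python3 look.py 21; python3 -c "
import cv2
a=cv2.imread('pics/wrist21.png')[160:320,280:440];cv2.imwrite('pics/w21c.png',cv2.resize(a,None,fx=3.7,fy=3.7,interpolation=2))"
```

```text
17.65 [0.5607 0.0061 0.1851] yaw 19.8668487516684 [-4.49 -0.94  3.34] [-0.18  0.68  0.01] 0.016787740319928395
```

View pics/w21c.png

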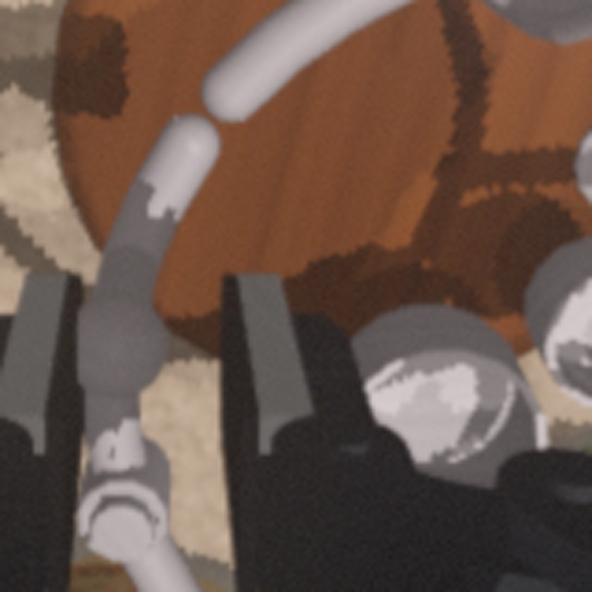

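Call:
jog_arm:
  steps:
    - {"dx":-0.03,"dy":-0.01,"dz":0,"twist":0}
    - {"dx":-0.05,"dy":-0.015,"dz":0,"twist":0}
    - {"dx":-0.05,"dy":-0.015,"dz":0,"twist":0}
    - {"dx":-0.05,"dy":-0.015,"dz":0,"twist":0}
  gripper: 175

```text
t: 18.15
tool_pos: [0.5578, 0.0053, 0.1851]
tool_rot: [1.801, 2.566, 0.007]
contact_force: [-0.4, -0.4, -0.3]
opening: 0.0271
```

```bash
python3 look.py 22
```

```text
18.3 [0.5578 0.0053 0.1851] yaw 19.866545183609816 [ 0.19 -0.53 -0.61] [ 0.04 -0.01 -0.01] 0.026762607124816703
```

View pics/wrist22.png

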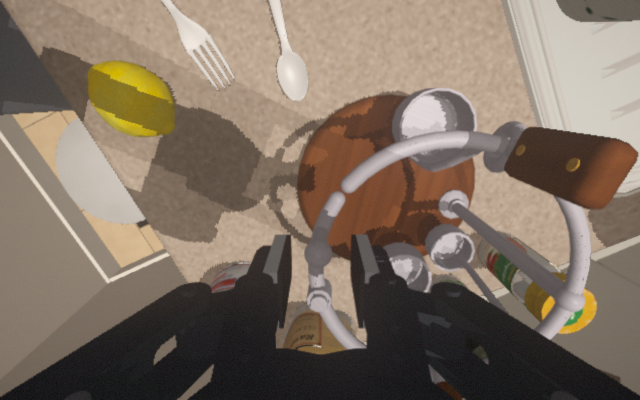

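Call:
jog_arm:
  steps:
    - {"dx":0,"dy":0,"dz":0.3,"twist":0}
    - {"dx":0,"dy":0,"dz":0.8,"twist":0}
    - {"dx":0,"dy":0,"dz":1.2,"twist":0}
    - {"dx":0,"dy":0,"dz":1.2,"twist":0}

```text
t: 18.8
tool_pos: [0.5595, 0.0051, 0.2612]
tool_rot: [1.798, 2.561, 0.011]
contact_force: [-0.1, -0.0, 0.1]
opening: 0.0269
```

```bash
python3 look.py 23
cat > ring.py <<'E'
from h import *
from scipy.optimize import least_squares
im=grab('wrist'); C=cloud(im); z=C[...,2]
m=(z>.155)&(z<.179)&(np.hypot(C[...,0]-.62,C[...,1]-.011)<.075)&(np.hypot(C[...,0]-.62,C[...,1]-.011)>.053)
P=C[m]; a=np.degrees(np.arctan2(P[:,1]-.011,P[:,0]-.62))%360
s=((a>105)&(a<158))|((a>222)&(a<270))
R=least_squares(lambda q:np.hypot(P[s,0]-q[0],P[s,1]-q[1])-q[2],[.62,.011,.065],loss='soft_l1',f_scale=.002).x; print('circle',R)
a=np.degrees(np.arctan2(P[:,1]-R[1],P[:,0]-R[0]))%360; r=np.hypot(P[:,0]-R[0],P[:,1]-R[1])
for lo in range(140,230,3):
    k=(a>=lo)&(a<lo+3)
    if k.sum(): print(lo,k.sum(),'r %.4f z %.4f'%(r[k].mean(),np.percentile(P[k,2],90)))
m=(z>.19)&(z<.205)&(np.hypot(C[...,0]-.553,C[...,1]-.005)<.02); B=C[m]; b=cv2.minEnclosingCircle(B[:,:2].astype(np.float32)); print('ball',b, np.degrees(np.arctan2(b[0][1]-R[1],b[0][0]-R[0]))%360,np.hypot(b[0][1]-R[1],b[0][0]-R[0]))
E
python3 ring.py
```

```text
18.95 [0.5573 0.0053 0.2562] yaw 19.870386059593642 [ 0.15 -0.61 -0.08] [ 0.02 -0.   -0.01] 0.02689892852647309
circle [0.62024781 0.01215466 0.06463121]
140 63 r 0.0647 z 0.1729
143 63 r 0.0646 z 0.1727
146 60 r 0.0646 z 0.1728
149 61 r 0.0646 z 0.1725
152 60 r 0.0645 z 0.1723
155 59 r 0.0644 z 0.1723
158 53 r 0.0647 z 0.1723
161 17 r 0.0642 z 0.1708
164 57 r 0.0646 z 0.1720
167 56 r 0.0645 z 0.1720
170 58 r 0.0645 z 0.1720
173 56 r 0.0646 z 0.1721
176 54 r 0.0645 z 0.1720
179 62 r 0.0648 z 0.1774
182 8 r 0.0663 z 0.1784
194 26 r 0.0646 z 0.1723
197 50 r 0.0644 z 0.1719
200 52 r 0.0641 z 0.1720
203 49 r 0.0643 z 0.1722
206 49 r 0.0645 z 0.1727
209 85 r 0.0643 z 0.1756
212 115 r 0.0641 z 0.1784
215 72 r 0.0642 z 0.1786
218 27 r 0.0637 z 0.1784
221 37 r 0.0644 z 0.1732
224 43 r 0.0645 z 0.1733
227 49 r 0.0646 z 0.1732
ball ((0.5547239184379578, 0.008386833593249321), 0.006044500041753054) 183.2910613018839 0.06563213096619015
```

View pics/wrist23.png

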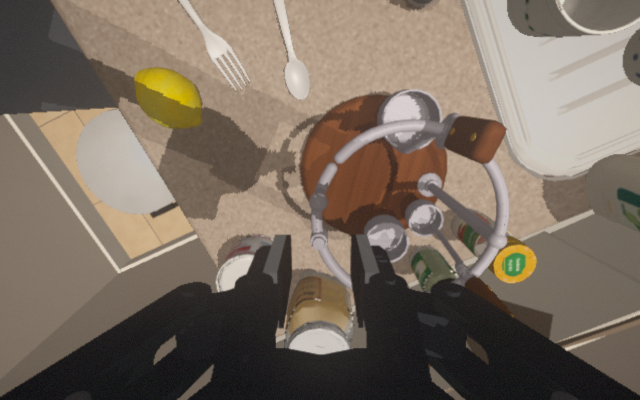

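Call:
jog_arm:
  steps:
    - {"dx":-0.3,"dy":0.3,"dz":0.8,"twist":0}
    - {"dx":-0.9,"dy":1.0,"dz":1.2,"twist":0}
    - {"dx":-1.5,"dy":1.8,"dz":1.2,"twist":0}
    - {"dx":-1.8,"dy":2.6,"dz":1.2,"twist":0}
    - {"dx":-2.0,"dy":3.4,"dz":1.2,"twist":0}

```text
t: 19.62
tool_pos: [0.4358, 0.2106, 0.3267]
tool_rot: [1.803, 2.568, 0.003]
contact_force: [2.2, 0.3, -0.5]
opening: 0.0268
```

Call:
jog_arm:
  steps:
    - {"dx":-0.2,"dy":1.0,"dz":0,"twist":0}
    - {"dx":-0.5,"dy":2.0,"dz":0,"twist":0}
    - {"dx":-0.5,"dy":2.0,"dz":0,"twist":0}
    - {"dx":-0.5,"dy":2.0,"dz":0,"twist":0}
    - {"dx":-0.5,"dy":2.0,"dz":0,"twist":0}

```text
t: 20.25
tool_pos: [0.4062, 0.3294, 0.3261]
tool_rot: [1.805, 2.566, 0.002]
contact_force: [0.3, 0.4, -0.2]
opening: 0.0267
```

```bash
python3 look.py 24
python3 - <<'E'
from h import *
im=grab('top'); C=cloud(im); z=C[...,2]
m=(z>.222)&(z<.24)&(np.hypot(C[...,0]-.622,C[...,1]-.077)<.03); print('grip',C[m].mean(0)); g=C[m].mean(0)
print('from gap', 188-np.degrees(np.arctan2(g[1]-.0121,g[0]-.6223)))
m=(z>.19)&(z<.21)&(np.hypot(C[...,0]-.557,C[...,1]-.008)<.02); print('ball',C[m].mean(0))
E
```

```text
20.4 [0.4063 0.3295 0.3266] yaw 19.73695665049368 [-0.04  0.26 -0.28] [ 0.   -0.04  0.  ] 0.026532036131728366
grip [0.62206253 0.0768613  0.22862657]
from gap 97.78990310850239
ball [0.55662579 0.00899566 0.19879788]
```

View pics/side24.png

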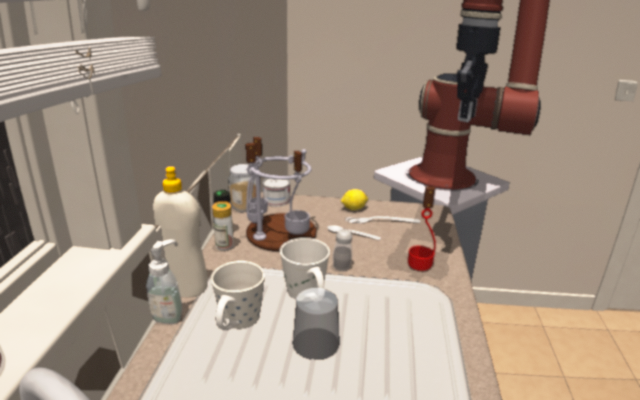

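View pics/top24.png

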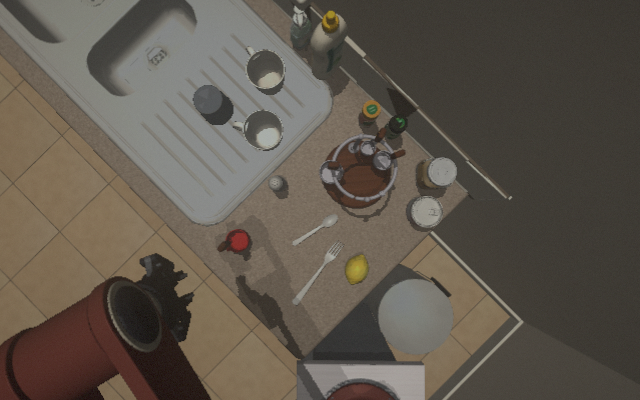

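View pics/side24c.png

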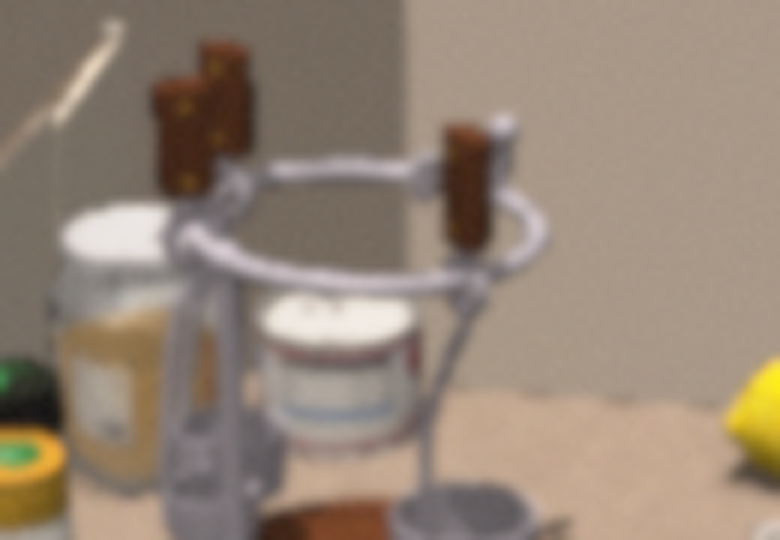

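The side and top views show the ring closed. The dipper hangs at about 98° from the gap, and the shaker, lemon and red dipper have not moved.

```bash
python3 -c "
from h import *
print(ctrl.finish_job())"
```

```text
the job is handed in; nothing more can be done
None
```

The large dipper now hangs on the empty left side of the rail, the keeper is shut, and the job is handed in at about 20 s of the 70 s allowed. The hand-in reported no verdict.

- **Threading:** I put the eye over the tip with the wrist camera and followed the curve in steps of a few millimetres. The contact force hardly changed, about 2 N at most. Lowering the eye until it rested on the wire showed about 2.5 N, and then I let go.
- **Dipper position:** In the last top view it hangs upright about 98° from the gap, which is roughly half-way back.
- **Keeper:** I swung the pin round until the resistance rose steadily to about 4.5 N, then backed off. The wrist-camera check afterwards showed the keeper arm on the rail's circle, meeting the tip, with the pin at 183°; shut is about 184°.
- **Bystanders:** The shaker, spice jar, lemon and red dipper look unmoved in the last pictures; I compared them by eye and did not measure them.
- **Disagreement:** The top and wrist cameras put the rail about 2.5 mm apart, so I worked from wrist readings of the eye against the wire.

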